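# Check a spring balance with a test load

### The job

Check the spring balance with the yellow-topped test load: first stand the fallen load upright on its metal block on the green mat and let go of it. Then take it again by its top edge, hang it by its two holes on the balance's two hooks at once, and let its weight down slowly, without a drop or bounce, until the pointer settles and it hangs free. Leave the other things on the bench where they are.

Things in the scene. Friction and masses are not known exactly. Their poses are not given: they have to be found in the camera images.
- test_load: Test load, 0.5-0.75 kg, the same after a half turn about x. Origin: centre of its foot face. x: from foot up to the top edge; y: width; z: plate normal. Aluminium block x 0-55, y and z -30 to 30 mm. Yellow plate, z -4 to 4: neck x 55-105, y -25 to 25; crossbar x 105-165, y -70 to 70, with two holes. Starts lying with z up, origin 30 mm above the bench. Centre of mass x = 40.
- hole_a (a point): Centre of one 28 mm round hole in the load's crossbar, at x 135, y +45, z 0 mm in the load's frame; axes as the load's.
- hole_b (a point): Centre of the other hole, at x 135, y -45, z 0 mm in the load's frame; axes as the load's.
- top_edge (a point): Middle of the load's top edge (8 mm thick), at x 165, y 0, z 0 mm in the load's frame; axes as the load's. Let go within about 25 degrees of upright, the load rights itself onto its foot.
- mat: Green mat, 130 x 130 mm, 4 mm thick, fixed on the bench. Origin: centre of its underside, on the bench.
- balance: The spring balance's fixed stand. Its -x axis is the way the hooks point, z up; origin on the bench under the hooks' roots, midway between them. Foot plate 18 mm thick, x 20-180, y -100 to 100 mm; white column x 62-108, y -38 to 38, 318 mm tall, blue cap up to 338 mm. Graduated plate with the red pointer on the column's -y side.
- hook_a (a point): Point on the axis of one hook, on the sprung carriage; axes as the balance's. Hooks: two level steel bars 8 mm thick, 90 mm apart, pointing along the balance's -x. The point is 39 mm from the root; 39 mm further out the bar turns up, tip top 11 mm above the bar's axis. Unloaded 215 mm above the bench. The red crossbar at the roots is 26 mm tall, centred on the bars. This hook is at +y.
- hook_b (a point): The same point on the other hook, at the balance's -y side.
- carriage (a joint): Travel of the sprung carriage with its hooks and red pointer, m, downward positive: 0 unloaded (upper stop) to 0.06 (lower stop). The spring is 200 N/m with 1 N preload and light damping; the test load sinks it 20 to 32 mm.
- beaker: Steel beaker, 72 mm across, 100 mm tall, standing near the test load's block at the load's -y side. Origin: centre of its base. Leave it.
- screwdriver: Black screwdriver, 160 mm long, lying beside the load at its +y side, along the load's x. Origin: its middle, on the bench. Leave it.
- slot_weight: Brass weight with a knob, 44 mm across, 44 mm tall, between mat and balance. Origin: centre of its base. Leave it.
- bottle: White bottle with blue cap, 56 mm across, 150 mm tall. Origin: centre of its base. Leave it.
- jar: Amber jar, 60 mm across, 80 mm tall. Origin: centre of its base. Leave it.
- wrench: Steel wrench, 150 mm long, lying flat on the robot's side of the bench. Leave it.
- parts_bin: Open blue parts bin, 90 x 70 x 35 mm. Origin: centre of its base. Leave it.
Things that resemble listed ones, but are neither listed nor needed, are in the scene too. There is more than one size of the test_load; the job needs the middle-sized.

How it is judged:
By the outcome, as a careful person would: the job done as asked, in the order asked, and still so for the second after the job is handed in, with the robot touching nothing.
It also fails if it takes over 72 s, if anything falls off the work surface, if the arm or the gripper's body presses on something with over 40 N, if the wrist force passes 120 N, or if a joint passes its speed limit or range.

### The arm

A 7-joint arm with a two-finger parallel gripper is mounted at the origin on the work surface. World frame = base frame: x ahead of the robot, y to its left, z up, the work surface at z = 0. Lengths are in m, angles in rad, forces in N, time in s.
With the tool pointing down it reaches from about 0.425 to 0.875 m from the base axis. Payload 4.7 kg.
Tool frame: the origin (TCP) lies midway between the tips of the shut fingers; the grasp point (between the pads) lies 19 mm behind it; y points along the fingers, z is the direction in which the jaws open and shut, and the axes are right-handed (so a half turn about y gives the same grasp; the last joint's range is limited). The gripper opens to 87 mm and grips with 3 to 60 N. Pads are 19 mm wide; open, the fingers measure 117 mm over their backs; the gripper's body (75 mm by 190 mm) begins 51 mm behind the grasp point.
Start: joints at [1.285, 0.321, -0.07, 1.45, 0.023, 1.371, -0.057], TCP at [0.192, -0.621, 0.223] pointing down, gripper open.
Joint ranges: [-2.86, 2.86], [-0.3, 2.09], [-1.38, 1.24], [0.06, 2.45], [-1.56, 4.7], [0.09, 2.05], [-2.69, 2.69]. Speed limits (rad/s): [2.57, 2.57, 3.14, 3.14, 3.14, 3.14, 3.14].

### API

Orientations are given as a rotation vector (axis times angle).
In Python, from bench import ctrl gives the robot as it stands.
- The arm moves only by the tool play_rows, never from a script. Its arguments are lists of equal length, an entry for each row: "translation": the shift along the tool's x, y, z in mm, a list of three; "turn": the turn, a rotation vector about the tool's x, y, z in rad, a list of three; "fingers": the opening, from -1 (shut) to 1 (fully open), so that 0 is half open. In form: {"translation": [[dx, dy, dz], ...], "turn": [[wx, wy, wz], ...], "fingers": [fingers, ...]}. A call has exactly 10 rows; each row shifts and turns the commanded pose from where the row before left it, along the tool's axes as they then stand; what a row does not reach is not made up. A row lasts 1/12 s, in which the tool goes at most 41.7 mm and 7.16 degrees, less where a joint would pass 70% of its speed; a pose out of reach is approached as far as the arm can. A call with a gripper value outside its range is refused whole. The fingers move at their own pace and stop on an object; "grip_force" is the grip in N (left out, the last holds). Time passes only in rows, so rows that do not move let the fingers close, or fill a call up. It gives the time, the measured TCP pose, the force and the opening at its end, in the units of the state.
- ctrl.get_state(): the state, without advancing time (a new reading comes with each control period).
- ctrl.get_image(name): name is "scene" or "top"; returns the picture (480x640x3 uint8, blue, green, red); there is no depth.
- ctrl.camera_info(name): a dict with "camera_matrix" (3x3 intrinsics, pixels), "R" (3x3) and "t" (3): a world point X has camera coordinates R X + t. Camera axes: x right, y down, z forward; pixel columns grow to the right and rows downward; lengths in m; the calibration is good to about 2 mm. A picture is of the moment at which its call begins. camera_info takes no time and is no camera call.
- ctrl.close_job(): hands the job in, once; it reports no verdict.
The state is a dict: "time": time; "joint_positions": joint angles; "qd": joint speeds; "joint_torque": joint torques, N m; "position": TCP position; "tool_rot": TCP orientation; "ft_force": force on the tool from outside, world axes, zero at the start; "torque": the same for the moment, N m; "grip_width": opening from 0.0 (shut) to 1.0 (fully open).
Only numpy, scipy, OpenCV 4.12 (cv2) and the standard library are available. Lean on these libraries where they do the work, as an engineer would, in place of code of your own. Each camera call takes 0.05 s, during which the arm holds its last target.

## Working session

There is one attempt and no reset: what is moved stays moved. The work goes in short steps, Python scripts to look and compute and a tool call to move; the robot and the scene stay as the last step left them, time stands still between calls to the robot, and variables do not carry over. Pictures are saved under pics/ and viewed, and the job is handed in when it is done.

Besides the shell and the picture viewer there is one more tool, called after "Emit:" in YAML: its name, and indented under it one key for each argument. play_rows: Moves the arm, as the interface text tells. Its arguments: {"type":"object","properties":{"translation":{"type":"array"},"turn":{"type":"array"},"fingers":{"type":"array"},"grip_force":{"type":"number"}},"required":["translation","turn","fingers"]}

```bash
mkdir -p pics; ls; python3 - <<'E'
from bench import ctrl
import cv2
s=ctrl.get_state()
for k,v in s.items(): print(k,v)
for n in ("scene","top"):
    cv2.imwrite(f"pics/{n}0.png",ctrl.get_image(n)); print(n,ctrl.camera_info(n))
E
```

```text
pics
time 0.0
joint_positions [ 1.28510544  0.32183034 -0.07005358  1.45165809  0.0225944   1.37083295
 -0.05691041]
qd [-0.0010777   0.00067494 -0.00075281  0.00021172 -0.00118506 -0.00127441
 -0.00105654]
joint_torque [ 7.62102663e-04 -4.91290712e+01 -4.03326424e-01 -3.12525952e+01
 -6.39219303e-02  4.37965686e-02  1.68632951e-04]
position [ 0.19172782 -0.62049398  0.22146502]
tool_rot [-0.3115586   2.06226645 -2.05830268]
ft_force [-0.26879865 -0.91061591  0.14598296]
torque [ 0.00799858 -0.01954877  0.01496882]
grip_width 1.0028359326163325
scene {'camera_matrix': array([[439.88650348,   0.        , 323.20696707],
       [  0.        , 439.88650348, 249.77693778],
       [  0.        ,   0.        ,   1.        ]]), 'R': array([[-0.50395207,  0.86341369,  0.02343305],
       [ 0.48501258,  0.30532971, -0.81947335],
       [-0.71469932, -0.40160997, -0.57263804]]), 't': array([ 0.28913327, -0.09223805,  1.28398479])}
top {'camera_matrix': array([[436.09230991,   0.        , 320.13355444],
       [  0.        , 436.09230991, 238.34708837],
       [  0.        ,   0.        ,   1.        ]]), 'R': array([[-0.0093121 , -0.99939812,  0.0334169 ],
       [-0.99477014,  0.00585938, -0.10197074],
       [ 0.10171356, -0.03419169, -0.99422597]]), 't': array([-0.09687466,  0.48127941,  1.06717023])}
```

View pics/scene0.png

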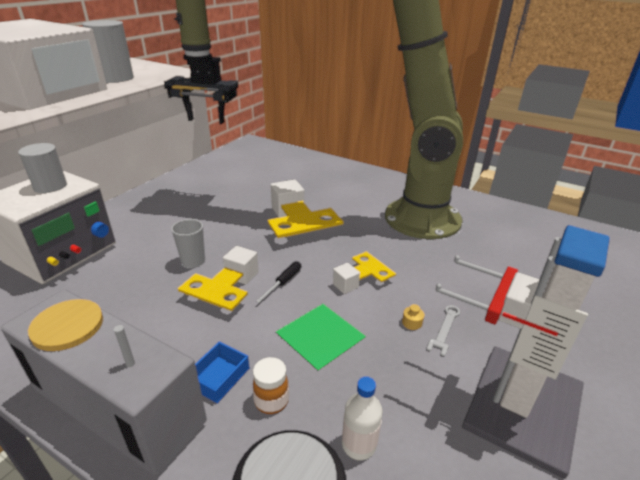

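View pics/top0.png

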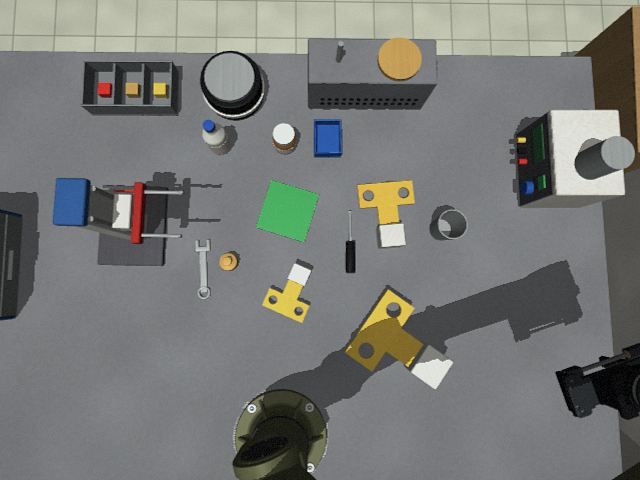

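```bash
cat > h.py <<'E'
import numpy as np,cv2
from bench import ctrl
from scipy.spatial.transform import Rotation as Ro
def cam(n):
    c=ctrl.camera_info(n); return c["camera_matrix"],c["R"],c["t"]
def ray(n,p):
    K,R,t=cam(n); d=R.T@np.linalg.solve(K,[p[0],p[1],1.]); return -R.T@t,d/np.linalg.norm(d)
def onz(n,p,z):
    o,d=ray(n,p); return o+d*(z-o[2])/d[2]
def proj(n,X):
    K,R,t=cam(n); q=K@(R@np.asarray(X,float)+t); return q[:2]/q[2]
def tri(ps,pt):
    a,d=ray("scene",ps); b,e=ray("top",pt)
    M=np.c_[d,-e]; s=np.linalg.lstsq(M,b-a,rcond=None)[0]
    return (a+d*s[0]+b+e*s[1])/2, np.linalg.norm(a+d*s[0]-b-e*s[1])
def big(img,roi,lo,hi):
    x0,y0,x1,y1=roi; h=cv2.cvtColor(img,cv2.COLOR_BGR2HSV)
    m=np.zeros(h.shape[:2],np.uint8); m[y0:y1,x0:x1]=cv2.inRange(h,lo,hi)[y0:y1,x0:x1]
    return m
E
python3 - <<'E'
from h import *
top=cv2.imread("pics/top0.png"); sc=cv2.imread("pics/scene0.png")
m=big(top,(340,170,430,260),(20,120,100),(35,255,255))
c,_=cv2.findContours(m,cv2.RETR_CCOMP,cv2.CHAIN_APPROX_NONE)
for k in c:
    if cv2.contourArea(k)>20:
        r=cv2.minAreaRect(k); print("yel",cv2.contourArea(k),np.round(r[0],1),onz("top",r[0],.034).round(4), [onz("top",p,.034).round(3)[:2].tolist() for p in cv2.boxPoints(r)])
m=big(top,(360,215,425,260),(0,0,170),(180,60,255)); c,_=cv2.findContours(m,0,1); k=max(c,key=cv2.contourArea)
r=cv2.minAreaRect(k);print("blk",r,[onz("top",p,.06).round(3)[:2].tolist() for p in cv2.boxPoints(r)],onz("top",r[0],.06))
m=big(top,(240,160,340,260),(45,100,80),(80,255,255)); c,_=cv2.findContours(m,0,1); k=max(c,key=cv2.contourArea)
r=cv2.minAreaRect(k);print("mat",r,onz("top",r[0],.004),[onz("top",p,.004).round(3)[:2].tolist() for p in cv2.boxPoints(r)])
print("beaker rim", onz("top",(452,224),.1), "rim edge L",onz("top",(433,224),.1))
print("screwdr handle",onz("top",(350,270),.012),"tip",onz("top",(350,211),.008))
cr=cv2.resize(top[160:280,330:480],None,fx=5,fy=5,interpolation=cv2.INTER_CUBIC);cv2.imwrite("pics/c1.png",cr)
cr=cv2.resize(top[160:280,40:240],None,fx=4,fy=4,interpolation=cv2.INTER_CUBIC);cv2.imwrite("pics/c2.png",cr)
cr=cv2.resize(sc[220:460,430:630],None,fx=2.5,fy=2.5,interpolation=cv2.INTER_CUBIC);cv2.imwrite("pics/c3.png",cr)
E
```

```text
yel 1581.0 [386.3 202.6] [ 0.5695 -0.2681  0.034 ] [[0.617, -0.194], [0.629, -0.336], [0.522, -0.342], [0.511, -0.202]]
yel 100.5 [367.8 195.2] [ 0.5884 -0.2215  0.034 ] [[0.589, -0.202], [0.608, -0.221], [0.588, -0.241], [0.569, -0.222]]
yel 97.5 [402.8 192.3] [ 0.5959 -0.3107  0.034 ] [[0.597, -0.291], [0.616, -0.311], [0.595, -0.33], [0.576, -0.311]]
blk ((392.3893737792969, 234.78282165527344), (21.547508239746094, 23.810897827148438), 84.80557250976562) [[0.509, -0.245], [0.514, -0.304], [0.461, -0.307], [0.456, -0.249]] [ 0.48479293 -0.27622002  0.06      ]
mat ((287.04595947265625, 210.47567749023438), (50.80332946777344, 49.99459457397461), 17.10272979736328) [ 0.55527352 -0.01692524  0.004     ] [[0.513, 0.064], [0.637, 0.027], [0.598, -0.099], [0.474, -0.06]]
beaker rim [ 0.50530864 -0.41090496  0.1       ] rim edge L [ 0.50552562 -0.36546829  0.1       ]
screwdr handle [ 0.4011334  -0.17579048  0.012     ] tip [ 0.55263783 -0.17867119  0.008     ]
```

View pics/c1.png

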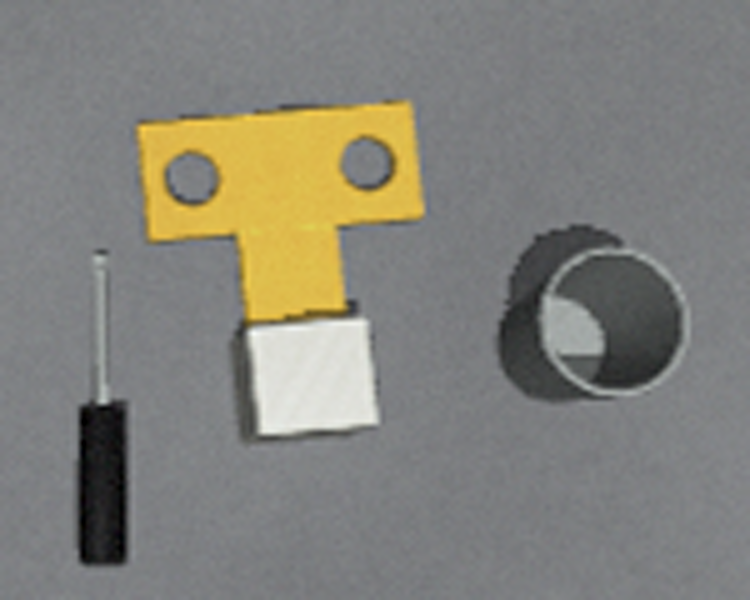

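View pics/c2.png

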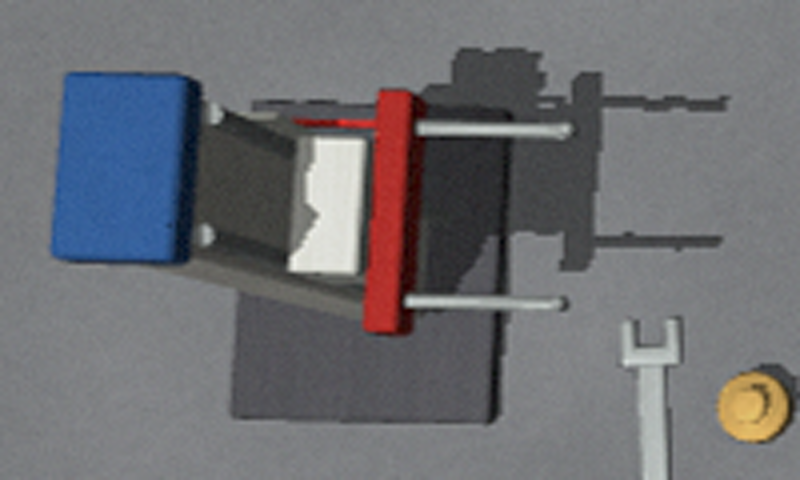

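View pics/c3.png

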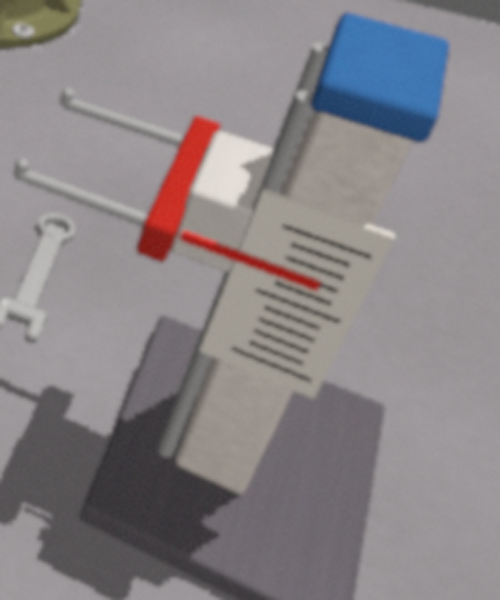

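```bash
python3 - <<'E'
from h import *
P={}
for n,s,t in [("far tip",(438.8,287.2),(182,192.5)),("far root",(488,307.2),(144.5,192)),("near tip",(457.2,258.8),(180.75,235.75)),("near root",(502.8,274.8),(142.5,235))]:
    X,e=tri(s,t); P[n]=X; print(n,X.round(4),round(e,4))
# by height assumption
for n,t,z in [("far tip",(182,192.5),.222),("far root",(144.5,192),.215),("near tip",(180.75,235.75),.222),("near root",(142.5,235),.215)]:
    print(n,onz("top",t,z).round(4))
print("foot corners",[onz("top",(40+a/4,160+b/4),.018).round(3) for a,b in [(232,418),(494,422),(510,110)]])
print("cap top corners",[onz("top",(40+a/4,160+b/4),.338).round(3) for a,b in [(67,73),(188,73),(180,262),(52,256)]])
print("pointer? slot weight",onz("top",(228,262),.03),"wrench",onz("top",(203,245),.005),"bottle cap",onz("top",(209,127),.15), "jar",onz("top",(284,131),.08))
s=ctrl.get_state();R=Ro.from_rotvec(s["tool_rot"]).as_matrix();print(R.round(3))
E
```

```text
far tip [0.5575 0.1916 0.2178] 0.0019
far root [0.5596 0.2688 0.2147] 0.0009
near tip [0.4674 0.1934 0.2173] 0.0042
near root [0.4698 0.2703 0.2164] 0.0026
far tip [0.5569 0.1895 0.222 ]
far root [0.5596 0.2682 0.215 ]
near tip [0.4675 0.19   0.222 ]
near root [0.4702 0.2694 0.215 ]
foot corners [array([0.42 , 0.448, 0.018]), array([0.416, 0.289, 0.018]), array([0.613, 0.284, 0.018])]
cap top corners [array([0.559, 0.378, 0.338]), array([0.559, 0.325, 0.338]), array([0.474, 0.324, 0.338]), array([0.477, 0.38 , 0.338])]
pointer? slot weight [0.42281945 0.12759197 0.03      ] wrench [0.46753103 0.19533995 0.005     ] bottle cap [0.72248831 0.15284945 0.15      ] jar [ 0.73862352 -0.01299271  0.08      ]
[[-0.955 -0.001  0.295]
 [-0.295  0.002 -0.955]
 [ 0.    -1.    -0.002]]
```

```bash
cat >> h.py <<'E'
def unit(v): v=np.asarray(v,float); return v/np.linalg.norm(v)
def frame(a,z):  # approach, jaw
    a=unit(a); z=unit(np.asarray(z)-np.dot(z,a)*a); return np.c_[np.cross(a,z),a,z]
def plan(pos,R,n,fing=None,tr=0,wr=2):
    s=ctrl.get_state(); p=np.array(s["position"]); C=Ro.from_rotvec(s["tool_rot"]); R=Ro.from_matrix(R); p0=p.copy()
    print("from",p.round(4),"F",np.round(s["ft_force"],1),"grip",round(s["grip_width"],3),"q",np.round(s["joint_positions"],2),"t",round(s["time"],2))
    T=[];W=[]
    for i in range(n):
        w=((C.inv()*R).as_rotvec()/(n-i)).round(wr)
        d=(C.inv().apply((np.asarray(pos)-p)/(n-i))).round(tr)/1.0
        d=(C.inv().apply((np.asarray(pos)-p)/(n-i))*1000).round(tr)
        p=p+C.apply(d/1000); C=C*Ro.from_rotvec(w); T.append((d+0.0).tolist()); W.append((w+0.0).tolist())
    for i in range(0,n,10): print(T[i:i+10]); print(W[i:i+10])
    print("resid mm",((np.asarray(pos)-p)*1000).round(1),"rot",(C.inv()*R).as_rotvec().round(3))
XL=np.array([.9965,.084,0]);YL=np.array([-.084,.9965,0]);OL=np.array([.4575,-.2774,.03])
t=np.radians(25); AP=-np.sin(t)*XL-np.cos(t)*np.array([0,0,1]); RP=frame(AP,-YL); GP=OL+.078*XL+.019*AP
E
python3 - <<'E'
from h import *
plan(GP-.13*AP,RP,20)
E
```

```text
from [ 0.1918 -0.6205  0.2216] F [ 0.3 -0.3  0.5] grip 1.002 q [ 1.29  0.32 -0.07  1.45  0.02  1.37 -0.06] t 0.1
[[-24.0, 5.0, -11.0], [-24.0, 4.0, -11.0], [-24.0, 4.0, -12.0], [-24.0, 3.0, -12.0], [-24.0, 3.0, -12.0], [-24.0, 2.0, -12.0], [-23.0, 2.0, -13.0], [-23.0, 1.0, -13.0], [-23.0, 1.0, -13.0], [-23.0, 0.0, -13.0]]
[[0.0, 0.01, -0.02], [0.0, 0.01, -0.02], [0.0, 0.01, -0.02], [0.0, 0.01, -0.02], [0.0, 0.01, -0.02], [0.0, 0.01, -0.02], [0.0, 0.01, -0.02], [0.0, 0.01, -0.02], [0.0, 0.01, -0.02], [0.0, 0.01, -0.02]]
[[-23.0, 0.0, -13.0], [-23.0, -1.0, -14.0], [-23.0, -1.0, -14.0], [-23.0, -1.0, -14.0], [-22.0, -2.0, -14.0], [-22.0, -3.0, -15.0], [-22.0, -3.0, -15.0], [-22.0, -3.0, -15.0], [-21.0, -4.0, -15.0], [-21.0, -5.0, -16.0]]
[[0.0, 0.01, -0.02], [0.0, 0.01, -0.02], [-0.01, 0.01, -0.02], [0.0, 0.01, -0.03], [-0.01, 0.01, -0.02], [0.0, 0.01, -0.03], [-0.01, 0.01, -0.02], [0.0, 0.01, -0.03], [-0.01, 0.01, -0.02], [0.0, 0.02, -0.03]]
resid mm [ 0.2  0.1 -0.5] rot [-0.005 -0.003  0.003]
```

Candidates for the load at top-view pixels: (386,205) middle-sized, (290,290) small, (390,335) large. The close crop shows the middle one with the screwdriver at +y and the beaker at -y, and its hole spacing measures 89.6 mm, so I choose that one.

Emit:
play_rows:
  translation:
    - [-24,5,-11]
    - [-24,4,-11]
    - [-24,4,-12]
    - [-24,3,-12]
    - [-24,3,-12]
    - [-24,2,-12]
    - [-23,2,-13]
    - [-23,1,-13]
    - [-23,1,-13]
    - [-23,0,-13]
  turn:
    - [0,0.01,-0.02]
    - [0,0.01,-0.02]
    - [0,0.01,-0.02]
    - [0,0.01,-0.02]
    - [0,0.01,-0.02]
    - [0,0.01,-0.02]
    - [0,0.01,-0.02]
    - [0,0.01,-0.02]
    - [0,0.01,-0.02]
    - [0,0.01,-0.02]
  fingers: [1,1,1,1,1,1,1,1,1,1]
  grip_force: 60

```text
time: 0.93
position: [0.3875, -0.4429, 0.1757]
tool_rot: [0.44, -2.166, 2.232]
ft_force: [0.7, -0.1, -0.9]
grip_width: 1.0
```

Emit:
play_rows:
  translation:
    - [-23,0,-13]
    - [-23,-1,-14]
    - [-23,-1,-14]
    - [-23,-1,-14]
    - [-22,-2,-14]
    - [-22,-3,-15]
    - [-22,-3,-15]
    - [-22,-3,-15]
    - [-21,-4,-15]
    - [-21,-5,-16]
  turn:
    - [0,0.01,-0.02]
    - [0,0.01,-0.02]
    - [-0.01,0.01,-0.02]
    - [0,0.01,-0.03]
    - [-0.01,0.01,-0.02]
    - [0,0.01,-0.03]
    - [-0.01,0.01,-0.02]
    - [0,0.01,-0.03]
    - [-0.01,0.01,-0.02]
    - [0,0.02,-0.03]
  fingers: [1,1,1,1,1,1,1,1,1,1]

```text
time: 1.77
position: [0.5822, -0.2675, 0.131]
tool_rot: [0.53, -1.981, 2.033]
ft_force: [1.5, -1.1, -0.3]
grip_width: 1.0
```

```bash
python3 - <<'E'
from h import *
plan(GP,RP,10)
E
```

```text
from [ 0.5822 -0.2675  0.131 ] F [ 1.5 -1.1 -0.3] grip 1.0 q [ 0.45  0.69 -0.26  1.19  0.3   1.71 -1.3 ] t 1.77
[[0.0, 13.0, 0.0], [0.0, 13.0, 0.0], [0.0, 13.0, 0.0], [0.0, 13.0, 0.0], [0.0, 13.0, 0.0], [0.0, 13.0, 0.0], [0.0, 13.0, 0.0], [0.0, 13.0, 0.0], [0.0, 13.0, -1.0], [-1.0, 13.0, 0.0]]
[[0.0, 0.0, 0.0], [0.0, 0.0, 0.0], [0.0, 0.0, 0.0], [0.0, 0.0, 0.0], [0.0, 0.0, 0.0], [0.0, 0.0, 0.0], [0.0, 0.0, 0.0], [0.0, 0.0, 0.0], [0.0, 0.0, 0.0], [-0.01, 0.0, 0.0]]
resid mm [-0.5  0.3 -0.3] rot [ 0.004 -0.005  0.005]
```

Emit:
play_rows:
  translation:
    - [0,13,0]
    - [0,13,0]
    - [0,13,0]
    - [0,13,0]
    - [0,13,0]
    - [0,13,0]
    - [0,13,0]
    - [0,13,0]
    - [0,13,0]
    - [0,13,0]
  turn:
    - [0,0,0]
    - [0,0,0]
    - [0,0,0]
    - [0,0,0]
    - [0,0,0]
    - [0,0,0]
    - [0,0,0]
    - [0,0,0]
    - [0,0,0]
    - [0,0,0]
  fingers: [1,1,1,1,1,1,1,1,1,1]

```text
time: 2.6
position: [0.5265, -0.2732, 0.013]
tool_rot: [0.53, -1.983, 2.035]
ft_force: [0.5, 0.2, -0.2]
grip_width: 0.995
```

```bash
python3 - <<'E'
from h import *
plan(GP,RP,10)
for n in("top","scene"):
    im=ctrl.get_image(n); u,v=proj(n,GP).astype(int); 
    cv2.imwrite(f"pics/a_{n}.png",cv2.resize(im[max(0,v-70):v+70,u-90:u+90],None,fx=4,fy=4))
E
```

```text
from [ 0.5265 -0.2732  0.013 ] F [ 0.5  0.2 -0.2] grip 0.995 q [ 0.5   0.69 -0.25  1.44  0.31  1.46 -1.32] t 2.6
[[0.0, 0.0, 0.0], [0.0, 0.0, 0.0], [0.0, 0.0, 0.0], [0.0, 0.0, 0.0], [0.0, 0.0, 0.0], [0.0, 0.0, 0.0], [0.0, 0.0, 0.0], [0.0, 0.0, -1.0], [0.0, 0.0, 0.0], [-1.0, 0.0, -1.0]]
[[0.0, 0.0, 0.0], [0.0, 0.0, 0.0], [0.0, 0.0, 0.0], [0.0, 0.0, 0.0], [0.0, 0.0, 0.0], [0.0, 0.0, 0.0], [0.0, 0.0, 0.0], [0.0, 0.0, 0.0], [0.0, 0.0, 0.0], [-0.01, 0.0, 0.0]]
resid mm [ 0.  -0.4  0.2] rot [ 0.004 -0.003  0.003]
```

View pics/a_scene.png

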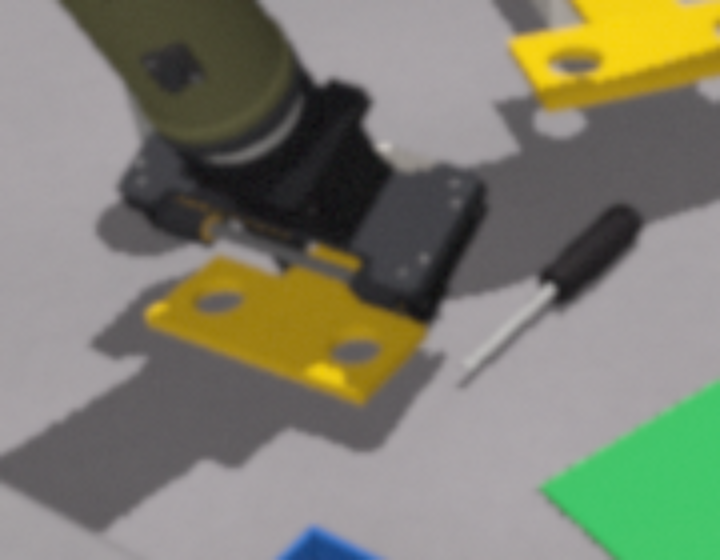

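The crop shows the open fingers on either side of the neck behind the crossbar (crop about 370,280), clear of the screwdriver. Now closing.

Emit:
play_rows:
  translation:
    - [0,0,0]
    - [0,0,0]
    - [0,0,0]
    - [0,0,0]
    - [0,0,0]
    - [0,0,0]
    - [0,0,0]
    - [0,0,0]
    - [0,0,0]
    - [0,0,0]
  turn:
    - [0,0,0]
    - [0,0,0]
    - [0,0,0]
    - [0,0,0]
    - [0,0,0]
    - [0,0,0]
    - [0,0,0]
    - [0,0,0]
    - [0,0,0]
    - [0,0,0]
  fingers: [-1,-1,-1,-1,-1,-1,-1,-1,-1,-1]
  grip_force: 60

```text
time: 3.53
position: [0.5274, -0.2727, 0.0143]
tool_rot: [0.53, -1.984, 2.035]
ft_force: [0.4, 1.3, 2.1]
grip_width: 0.564
```

```bash
python3 - <<'E'
from h import *
s=ctrl.get_state(); p=np.array(s["position"]); R=Ro.from_rotvec(s["tool_rot"]).as_matrix()
plan(p+[0,0.0,.16],R,20)
E
```

```text
from [ 0.5274 -0.2727  0.0143] F [0.4 1.3 2.1] grip 0.564 q [ 0.5   0.69 -0.25  1.44  0.31  1.46 -1.32] t 3.53
[[3.0, -7.0, 0.0], [3.0, -7.0, 0.0], [3.0, -7.0, 0.0], [3.0, -7.0, 0.0], [3.0, -7.0, 0.0], [4.0, -7.0, 0.0], [3.0, -7.0, 0.0], [4.0, -7.0, 0.0], [3.0, -7.0, 0.0], [4.0, -7.0, 0.0]]
[[0.0, 0.0, 0.0], [0.0, 0.0, 0.0], [0.0, 0.0, 0.0], [0.0, 0.0, 0.0], [0.0, 0.0, 0.0], [0.0, 0.0, 0.0], [0.0, 0.0, 0.0], [0.0, 0.0, 0.0], [0.0, 0.0, 0.0], [0.0, 0.0, 0.0]]
[[3.0, -7.0, 0.0], [4.0, -8.0, 0.0], [3.0, -7.0, 0.0], [4.0, -8.0, 0.0], [3.0, -7.0, 0.0], [4.0, -8.0, 0.0], [3.0, -7.0, 0.0], [4.0, -8.0, 0.0], [3.0, -7.0, 1.0], [4.0, -8.0, 0.0]]
[[0.0, 0.0, 0.0], [0.0, 0.0, 0.0], [0.0, 0.0, 0.0], [0.0, 0.0, 0.0], [0.0, 0.0, 0.0], [0.0, 0.0, 0.0], [0.0, 0.0, 0.0], [0.0, 0.0, 0.0], [0.0, 0.0, 0.0], [0.0, 0.0, 0.0]]
resid mm [ 0.  -0.1 -0.2] rot [0. 0. 0.]
```

Emit:
play_rows:
  translation:
    - [3,-7,0]
    - [3,-7,0]
    - [3,-7,0]
    - [3,-7,0]
    - [3,-7,0]
    - [4,-7,0]
    - [3,-7,0]
    - [4,-7,0]
    - [3,-7,0]
    - [4,-7,0]
  turn:
    - [0,0,0]
    - [0,0,0]
    - [0,0,0]
    - [0,0,0]
    - [0,0,0]
    - [0,0,0]
    - [0,0,0]
    - [0,0,0]
    - [0,0,0]
    - [0,0,0]
  fingers: [-1,-1,-1,-1,-1,-1,-1,-1,-1,-1]

```text
time: 4.37
position: [0.5269, -0.2725, 0.0923]
tool_rot: [0.53, -1.983, 2.035]
ft_force: [0.3, -0.6, -6.5]
grip_width: 0.569
```

Emit:
play_rows:
  translation:
    - [3,-7,0]
    - [4,-8,0]
    - [3,-7,0]
    - [4,-8,0]
    - [3,-7,0]
    - [4,-8,0]
    - [3,-7,0]
    - [4,-8,0]
    - [3,-7,0]
    - [4,-8,0]
  turn:
    - [0,0,0]
    - [0,0,0]
    - [0,0,0]
    - [0,0,0]
    - [0,0,0]
    - [0,0,0]
    - [0,0,0]
    - [0,0,0]
    - [0,0,0]
    - [0,0,0]
  fingers: [-1,-1,-1,-1,-1,-1,-1,-1,-1,-1]

```text
time: 5.2
position: [0.527, -0.2719, 0.1748]
tool_rot: [0.531, -1.983, 2.034]
ft_force: [0.2, 0.6, -7.0]
grip_width: 0.566
```

```bash
python3 - <<'E'
from h import *
for n in("top","scene"):
    im=ctrl.get_image(n); cv2.imwrite(f"pics/b_{n}.png",im)
# move above mat with yaw +90 : load x -> world +y ; tool z -> +x
A=-np.sin(t)*np.array([0,1,0])-np.cos(t)*np.array([0,0,1])
plan([.555,-.02,.20],frame(A,[1,0,0]),20)
E
```

```text
from [ 0.5278 -0.2723  0.1763] F [ 0.3 -0.4 -7.4] grip 0.567 q [ 0.5   0.55 -0.27  1.32  0.28  1.71 -1.26] t 5.3
[[-2.0, -2.0, -12.0], [-2.0, -3.0, -12.0], [-3.0, -3.0, -12.0], [-4.0, -3.0, -12.0], [-5.0, -4.0, -11.0], [-6.0, -4.0, -11.0], [-6.0, -4.0, -10.0], [-7.0, -5.0, -10.0], [-8.0, -5.0, -9.0], [-8.0, -5.0, -8.0]]
[[0.03, -0.07, 0.0], [0.03, -0.07, 0.0], [0.03, -0.07, 0.0], [0.03, -0.07, 0.0], [0.03, -0.07, 0.0], [0.03, -0.07, 0.0], [0.03, -0.07, 0.0], [0.03, -0.07, 0.0], [0.03, -0.07, 0.0], [0.03, -0.07, 0.0]]
[[-9.0, -5.0, -7.0], [-10.0, -5.0, -7.0], [-10.0, -6.0, -6.0], [-10.0, -6.0, -5.0], [-10.0, -6.0, -4.0], [-11.0, -6.0, -3.0], [-11.0, -6.0, -2.0], [-11.0, -6.0, -1.0], [-11.0, -6.0, -1.0], [-11.0, -7.0, 1.0]]
[[0.03, -0.07, 0.0], [0.03, -0.06, 0.0], [0.03, -0.07, 0.0], [0.03, -0.06, 0.0], [0.03, -0.07, 0.0], [0.03, -0.06, 0.0], [0.03, -0.07, 0.0], [0.04, -0.06, 0.0], [0.03, -0.07, -0.01], [0.04, -0.06, 0.0]]
resid mm [-0.2  0.1 -0.2] rot [-0.004 -0.003 -0.002]
```

View pics/b_scene.png

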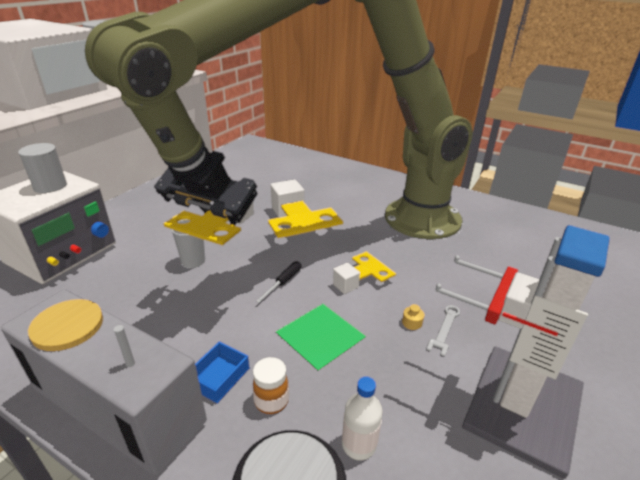

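The load is held at the neck about 0.17 m up, around scene pixel (205,225), roughly level. Now I carry it over the mat with a quarter turn.

Emit:
play_rows:
  translation:
    - [-2,-2,-12]
    - [-2,-3,-12]
    - [-3,-3,-12]
    - [-4,-3,-12]
    - [-5,-4,-11]
    - [-6,-4,-11]
    - [-6,-4,-10]
    - [-7,-5,-10]
    - [-8,-5,-9]
    - [-8,-5,-8]
  turn:
    - [0.03,-0.07,0]
    - [0.03,-0.07,0]
    - [0.03,-0.07,0]
    - [0.03,-0.07,0]
    - [0.03,-0.07,0]
    - [0.03,-0.07,0]
    - [0.03,-0.07,0]
    - [0.03,-0.07,0]
    - [0.03,-0.07,0]
    - [0.03,-0.07,0]
  fingers: [-1,-1,-1,-1,-1,-1,-1,-1,-1,-1]

```text
time: 6.13
position: [0.5393, -0.1447, 0.187]
tool_rot: [-1.232, 1.649, -1.975]
ft_force: [-0.0, 0.2, -6.5]
grip_width: 0.565
```

Emit:
play_rows:
  translation:
    - [-9,-5,-7]
    - [-10,-5,-7]
    - [-10,-6,-6]
    - [-10,-6,-5]
    - [-10,-6,-4]
    - [-11,-6,-3]
    - [-11,-6,-2]
    - [-11,-6,-1]
    - [-11,-6,-1]
    - [-11,-7,1]
  turn:
    - [0.03,-0.07,0]
    - [0.03,-0.06,0]
    - [0.03,-0.07,0]
    - [0.03,-0.06,0]
    - [0.03,-0.07,0]
    - [0.03,-0.06,0]
    - [0.03,-0.07,0]
    - [0.04,-0.06,0]
    - [0.03,-0.07,-0.01]
    - [0.04,-0.06,0]
  fingers: [-1,-1,-1,-1,-1,-1,-1,-1,-1,-1]

```text
time: 6.97
position: [0.5532, -0.0188, 0.1976]
tool_rot: [-1.522, 0.972, -1.518]
ft_force: [0.3, 0.0, -7.7]
grip_width: 0.562
```

```bash
python3 - <<'E'
from h import *
A=np.cos(t)*np.array([0,1,0])-np.sin(t)*np.array([0,0,1])
plan([.555,-.02,.20],frame(A,[1,0,0]),30)
E
```

```text
from [ 0.5532 -0.0188  0.1976] F [ 0.3  0.  -7.7] grip 0.562 q [ 0.27  0.24 -0.64  1.71  0.55  1.43 -0.5 ] t 6.97
[[0.0, 0.0, 0.0], [0.0, 0.0, 0.0], [0.0, 0.0, 0.0], [0.0, 0.0, 0.0], [0.0, 0.0, 0.0], [0.0, 0.0, 0.0], [0.0, 0.0, 0.0], [0.0, 0.0, 0.0], [0.0, 0.0, 0.0], [0.0, 0.0, 0.0]]
[[0.0, 0.0, 0.05], [0.0, 0.0, 0.05], [0.0, 0.0, 0.05], [0.0, 0.0, 0.05], [0.0, 0.0, 0.05], [0.0, 0.0, 0.05], [0.0, 0.0, 0.05], [0.0, 0.0, 0.05], [0.0, 0.0, 0.05], [0.0, 0.0, 0.05]]
[[0.0, 0.0, 0.0], [0.0, 0.0, 0.0], [0.0, 0.0, 0.0], [0.0, 0.0, 0.0], [0.0, 0.0, 0.0], [0.0, 0.0, 0.0], [0.0, 0.0, 0.0], [0.0, 0.0, 0.0], [0.0, 0.0, 0.0], [0.0, 0.0, 0.0]]
[[0.0, 0.0, 0.05], [0.0, 0.0, 0.05], [0.0, 0.0, 0.05], [0.0, 0.0, 0.05], [0.0, 0.0, 0.05], [0.0, 0.0, 0.05], [0.0, 0.0, 0.05], [0.0, 0.0, 0.06], [0.0, 0.0, 0.05], [0.0, 0.0, 0.06]]
[[0.0, 0.0, 0.0], [0.0, 0.0, 0.0], [0.0, 0.0, 0.0], [0.0, 0.0, 0.0], [0.0, 0.0, 0.0], [0.0, -1.0, 0.0], [0.0, 0.0, 0.0], [0.0, 0.0, 1.0], [-1.0, -1.0, 0.0], [0.0, 0.0, 1.0]]
[[0.0, 0.0, 0.05], [0.0, 0.0, 0.06], [0.0, 0.0, 0.05], [0.0, 0.0, 0.06], [0.0, 0.0, 0.05], [0.0, 0.0, 0.06], [0.0, 0.0, 0.05], [0.0, 0.0, 0.06], [0.0, 0.0, 0.05], [0.0, 0.0, 0.06]]
resid mm [-0.2 -0.2  0.4] rot [ 0.002 -0.    -0.003]
```

Emit:
play_rows:
  translation:
    - [0,0,0]
    - [0,0,0]
    - [0,0,0]
    - [0,0,0]
    - [0,0,0]
    - [0,0,0]
    - [0,0,0]
    - [0,0,0]
    - [0,0,0]
    - [0,0,0]
  turn:
    - [0,0,0.05]
    - [0,0,0.05]
    - [0,0,0.05]
    - [0,0,0.05]
    - [0,0,0.05]
    - [0,0,0.05]
    - [0,0,0.05]
    - [0,0,0.05]
    - [0,0,0.05]
    - [0,0,0.05]
  fingers: [-1,-1,-1,-1,-1,-1,-1,-1,-1,-1]

```text
time: 7.8
position: [0.5529, -0.0202, 0.1981]
tool_rot: [-1.159, 1.243, -1.159]
ft_force: [-1.4, 0.0, -6.2]
grip_width: 0.564
```

Emit:
play_rows:
  translation:
    - [0,0,0]
    - [0,0,0]
    - [0,0,0]
    - [0,0,0]
    - [0,0,0]
    - [0,0,0]
    - [0,0,0]
    - [0,0,0]
    - [0,0,0]
    - [0,0,0]
  turn:
    - [0,0,0.05]
    - [0,0,0.05]
    - [0,0,0.05]
    - [0,0,0.05]
    - [0,0,0.05]
    - [0,0,0.05]
    - [0,0,0.05]
    - [0,0,0.05]
    - [0,0,0.05]
    - [0,0,0.05]
  fingers: [-1,-1,-1,-1,-1,-1,-1,-1,-1,-1]

```text
time: 8.63
position: [0.553, -0.0209, 0.1977]
tool_rot: [-0.782, 1.426, -0.782]
ft_force: [0.1, 0.2, -7.9]
grip_width: 0.564
```

```bash
python3 - <<'E'
from h import *
A=np.cos(t)*np.array([0,1,0])-np.sin(t)*np.array([0,0,1])
plan([.555,-.02,.20],frame(A,[1,0,0]),10)
im=ctrl.get_image("scene"); cv2.imwrite(f"pics/d.png",im)
E
```

```text
from [ 0.553  -0.0209  0.1977] F [ 0.1  0.2 -7.9] grip 0.564 q [ 0.81  0.31 -0.57  1.68 -0.39  1.37  0.36] t 8.63
[[0.0, 0.0, 0.0], [0.0, 0.0, 0.0], [0.0, 0.0, 0.0], [0.0, 0.0, 0.0], [0.0, 0.0, 0.0], [0.0, 0.0, 0.0], [-1.0, 0.0, 1.0], [0.0, 0.0, 0.0], [-1.0, 0.0, 1.0], [0.0, 0.0, 0.0]]
[[0.0, 0.0, 0.06], [0.0, 0.0, 0.06], [0.0, 0.0, 0.06], [0.0, 0.0, 0.06], [0.0, 0.0, 0.05], [0.0, 0.0, 0.06], [0.0, 0.0, 0.05], [0.0, 0.0, 0.06], [0.0, 0.0, 0.05], [0.0, 0.0, 0.06]]
resid mm [ 0.  -0.2  0.7] rot [-0.    -0.001 -0.002]
```

View pics/d.png

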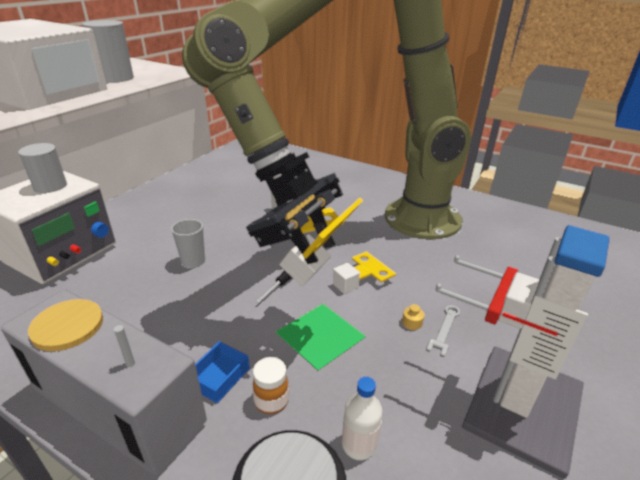

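The load is now tilted about 55° with its block at pixel (305,265), and the grip is holding. I continue to upright.

Emit:
play_rows:
  translation:
    - [0,0,0]
    - [0,0,0]
    - [0,0,0]
    - [0,0,0]
    - [0,0,0]
    - [0,0,0]
    - [0,0,0]
    - [0,0,0]
    - [0,0,0]
    - [0,0,0]
  turn:
    - [0,0,0.06]
    - [0,0,0.06]
    - [0,0,0.06]
    - [0,0,0.06]
    - [0,0,0.05]
    - [0,0,0.06]
    - [0,0,0.05]
    - [0,0,0.06]
    - [0,0,0.05]
    - [0,0,0.06]
  fingers: [-1,-1,-1,-1,-1,-1,-1,-1,-1,-1]

```text
time: 9.52
position: [0.5539, -0.0211, 0.1972]
tool_rot: [-0.342, 1.542, -0.344]
ft_force: [-0.1, 1.3, -6.7]
grip_width: 0.565
```

```bash
python3 - <<'E'
from h import *
s=ctrl.get_state(); print(np.round(s["joint_positions"],2), Ro.from_rotvec(s["tool_rot"]).as_matrix().round(3))
p=np.array(s["position"])
for n in("top","scene"):
    im=ctrl.get_image(n); cv2.imwrite(f"pics/e_{n}.png",im)
    u,v=proj(n,p).astype(int); print(u,v); cv2.imwrite(f"pics/ec_{n}.png",cv2.resize(im[max(0,v-90):v+80,max(0,u-100):u+100],None,fx=3.5,fy=3.5))
E
```

```text
[ 0.98  0.62 -0.59  1.63 -0.68  1.54  0.61] [[ 0.001  0.001  1.   ]
 [-0.424  0.906 -0.001]
 [-0.906 -0.424  0.001]]
285 196
321 254
```

View pics/ec_scene.png

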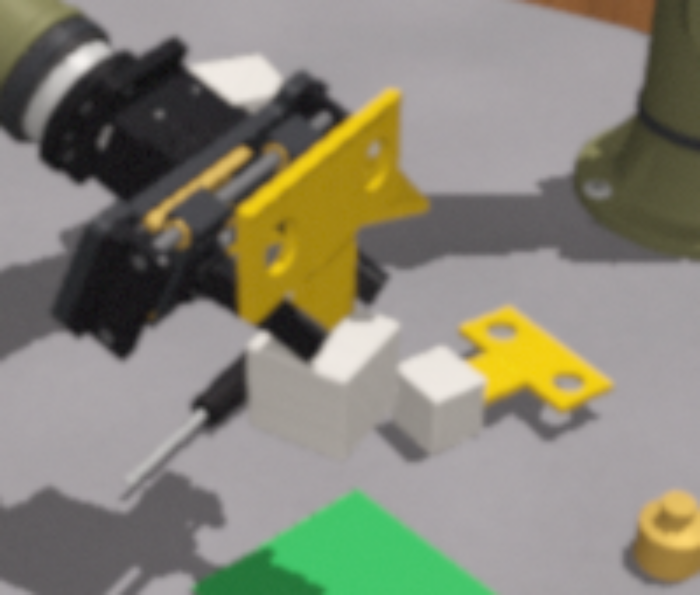

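View pics/ec_top.png

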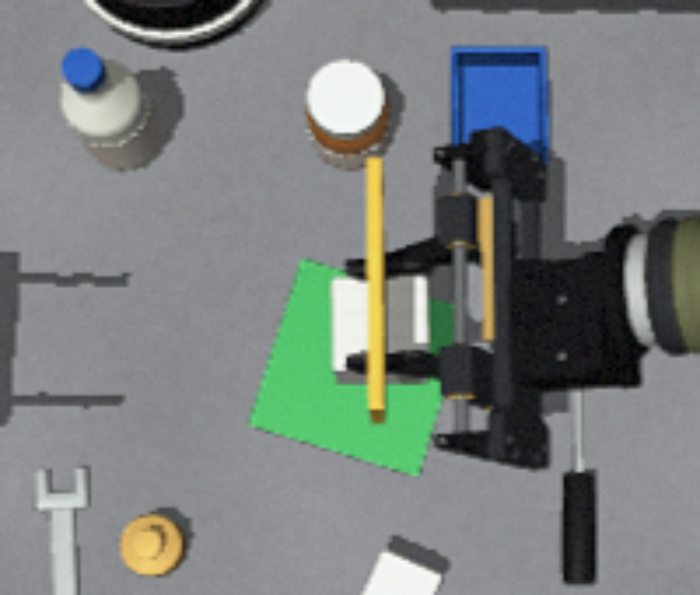

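Both crops show the plate vertical (seen edge-on at top crop x≈375) with the block hanging over the mat's upper part. Lowering.

Emit:
play_rows:
  translation:
    - [10,7,0]
    - [10,7,0]
    - [10,7,0]
    - [10,7,0]
    - [10,7,0]
    - [10,7,0]
    - [10,7,0]
    - [9,6,0]
    - [9,6,0]
    - [8,6,0]
  turn:
    - [0,0,0]
    - [0,0,0]
    - [0,0,0]
    - [0,0,0]
    - [0,0,0]
    - [0,0,0]
    - [0,0,0]
    - [0,0,0]
    - [0,0,0]
    - [0,0,0]
  fingers: [-1,-1,-1,-1,-1,-1,-1,-1,-1,-1]

```text
time: 10.45
position: [0.5548, 0.0006, 0.0819]
tool_rot: [-0.338, 1.543, -0.342]
ft_force: [0.1, -0.7, -6.9]
grip_width: 0.565
```

Emit:
play_rows:
  translation:
    - [1,0,0]
    - [1,0.5,0]
    - [1,0.5,0]
    - [1,0.5,0]
    - [1,0.5,0]
    - [0,0,0]
    - [0,0,0]
    - [0,0,0]
    - [0,0,0]
    - [0,0,0]
  turn:
    - [0,0,0]
    - [0,0,0]
    - [0,0,0]
    - [0,0,0]
    - [0,0,0]
    - [0,0,0]
    - [0,0,0]
    - [0,0,0]
    - [0,0,0]
    - [0,0,0]
  fingers: [-1,-1,-1,-1,-1,-1,-1,-1,-1,-1]

```text
time: 11.28
position: [0.5547, 0.0003, 0.0779]
tool_rot: [-0.339, 1.542, -0.342]
ft_force: [0.5, -0.2, -7.3]
grip_width: 0.563
```

```bash
python3 - <<'E'
from h import *
s=ctrl.get_state(); p=np.array(s["position"]); print(p.round(4),s["ft_force"].round(1))
n="scene"
im=ctrl.get_image(n); u,v=proj(n,p).astype(int); cv2.imwrite(f"pics/f.png",cv2.resize(im[max(0,v-90):v+80,max(0,u-100):u+100],None,fx=3.5,fy=3.5))
E
```

```text
[5.547e-01 3.000e-04 7.790e-02] [ 0.5 -0.2 -7.3]
```

View pics/f.png

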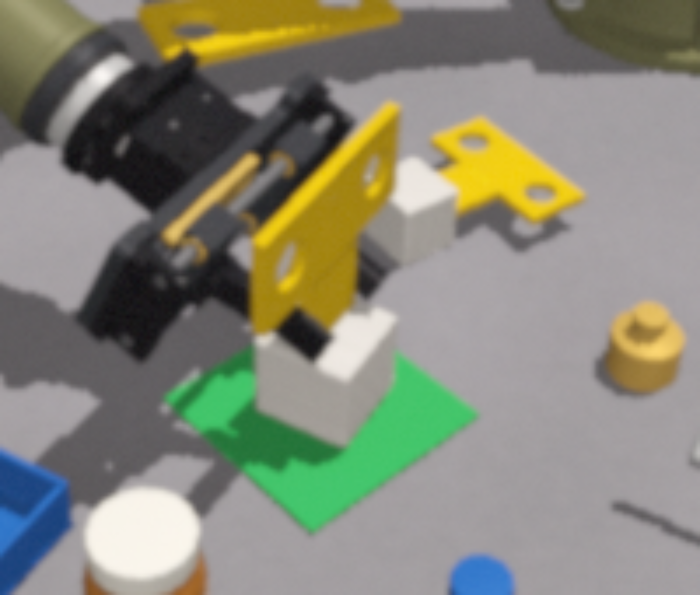

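Emit:
play_rows:
  translation:
    - [0.9,0.4,0]
    - [0.9,0.4,0]
    - [0.9,0.4,0]
    - [0.5,0.2,0]
    - [0.5,0.2,0]
    - [0,0,0]
    - [0,0,0]
    - [0,0,0]
    - [0,0,0]
    - [0,0,0]
  turn:
    - [0,0,0]
    - [0,0,0]
    - [0,0,0]
    - [0,0,0]
    - [0,0,0]
    - [0,0,0]
    - [0,0,0]
    - [0,0,0]
    - [0,0,0]
    - [0,0,0]
  fingers: [-1,-1,-1,-1,-1,-1,-1,-1,-1,-1]

```text
time: 12.17
position: [0.5547, 0.0002, 0.0738]
tool_rot: [-0.339, 1.542, -0.342]
ft_force: [0.0, 0.1, -7.2]
grip_width: 0.566
```

Emit:
play_rows:
  translation:
    - [0.9,0.4,0]
    - [0.9,0.4,0]
    - [0.5,0.2,0]
    - [0.5,0.2,0]
    - [0,0,0]
    - [0,0,0]
    - [0,0,0]
    - [0,0,0]
    - [0,0,0]
    - [0,0,0]
  turn:
    - [0,0,0]
    - [0,0,0]
    - [0,0,0]
    - [0,0,0]
    - [0,0,0]
    - [0,0,0]
    - [0,0,0]
    - [0,0,0]
    - [0,0,0]
    - [0,0,0]
  fingers: [-1,-1,-1,-1,-1,-1,-1,-1,-1,-1]

```text
time: 13.0
position: [0.5547, 0.0007, 0.0731]
tool_rot: [-0.337, 1.542, -0.338]
ft_force: [-3.5, -2.7, 6.1]
grip_width: 0.564
```

Emit:
play_rows:
  translation:
    - [-0.7,-0.3,0]
    - [0,0,0]
    - [0,0,0]
    - [0,0,0]
    - [0,0,0]
    - [0,0,0]
    - [0,0,0]
    - [0,0,0]
    - [0,0,0]
    - [0,0,0]
  turn:
    - [0,0,0]
    - [0,0,0]
    - [0,0,0]
    - [0,0,0]
    - [0,0,0]
    - [0,0,0]
    - [0,0,0]
    - [0,0,0]
    - [0,0,0]
    - [0,0,0]
  fingers: [-1,-1,0.2,0.3,0.4,0.6,0.8,0.8,0.8,0.8]

```text
time: 13.83
position: [0.5548, 0.0002, 0.0715]
tool_rot: [-0.338, 1.542, -0.342]
ft_force: [-1.0, -0.4, 0.3]
grip_width: 0.884
```

```bash
python3 - <<'E'
from h import *
s=ctrl.get_state(); p=np.array(s["position"]); print(p.round(4),s["ft_force"].round(1),s["grip_width"])
for n in("scene","top"):
    im=ctrl.get_image(n); u,v=proj(n,p).astype(int); cv2.imwrite(f"pics/g_{n}.png",cv2.resize(im[max(0,v-90):v+80,max(0,u-100):u+100],None,fx=3.5,fy=3.5))
E
```

```text
[5.548e-01 2.000e-04 7.150e-02] [-1.  -0.4  0.3] 0.8844843097542663
```

View pics/g_scene.png

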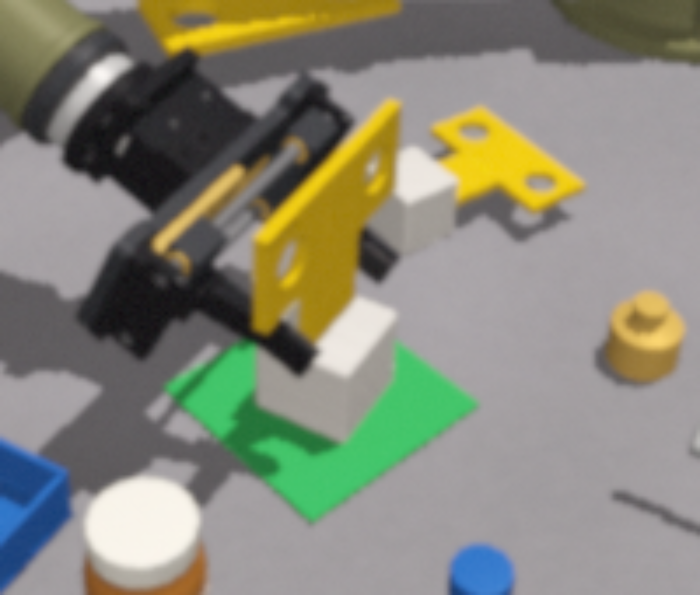

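View pics/g_top.png

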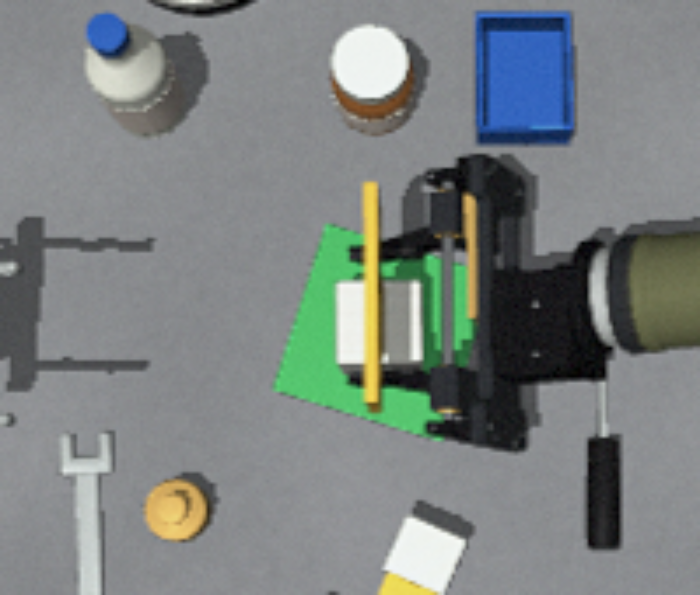

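The load stands on its block on the mat, clear of the open fingers. Backing off.

Emit:
play_rows:
  translation:
    - [0,-4,0]
    - [0,-8,0]
    - [0,-14,0]
    - [0,-16,0]
    - [0,-16,0]
    - [0,-16,0]
    - [0,-16,0]
    - [0,-16,0]
    - [0,-16,0]
    - [0,-16,0]
  turn:
    - [0,0,0]
    - [0,0,0]
    - [0,0,0]
    - [0,0,0]
    - [0,0,0]
    - [0,0,0]
    - [0,0,0]
    - [0,0,0]
    - [0,0,0]
    - [0,0,0]
  fingers: [0.8,0.8,0.8,0.8,0.8,0.8,0.8,0.8,0.8,0.8]

```text
time: 14.77
position: [0.5543, -0.1275, 0.1303]
tool_rot: [-0.338, 1.542, -0.344]
ft_force: [1.0, -0.3, 0.4]
grip_width: 0.901
```

```bash
python3 - <<'E'
from h import *
for n in("scene","top"):
    im=ctrl.get_image(n); cv2.imwrite(f"pics/h_{n}.png",im)
top=cv2.imread("pics/h_top.png")
m=big(top,(240,130,330,265),(20,120,100),(35,255,255)); c,_=cv2.findContours(m,0,1); k=max(c,key=cv2.contourArea)
r=cv2.minAreaRect(k); print(r,onz("top",r[0],.166),[onz("top",p,.169).round(4)[:2].tolist() for p in cv2.boxPoints(r)])
# retreat up: target above load
plan([.555,-.13,.30],frame([0,.0,-1],[1,0,0]),20)
E
```

```text
((284.0, 200.5), (65.0, 4.0), 90.0) [ 0.55033212 -0.01702795  0.166     ] [[0.6226, -0.0128], [0.6226, -0.0216], [0.4781, -0.0215], [0.4781, -0.0128]]
from [ 0.5551 -0.1297  0.1301] F [ 0.2 -0.1  0.1] grip 0.9 q [ 1.01  0.8  -0.5   1.47 -0.57  1.62  0.7 ] t 14.87
[[-8.0, -4.0, 0.0], [-7.0, -4.0, 0.0], [-7.0, -4.0, 0.0], [-7.0, -5.0, 0.0], [-7.0, -5.0, 0.0], [-6.0, -6.0, 0.0], [-6.0, -6.0, 0.0], [-6.0, -6.0, 0.0], [-5.0, -7.0, 0.0], [-5.0, -7.0, 0.0]]
[[0.0, 0.0, -0.06], [0.0, 0.0, -0.06], [0.0, 0.0, -0.06], [0.0, 0.0, -0.06], [0.0, 0.0, -0.06], [0.0, 0.0, -0.06], [0.0, 0.0, -0.06], [0.0, 0.0, -0.05], [0.0, 0.0, -0.06], [0.0, 0.0, -0.05]]
[[-4.0, -7.0, 0.0], [-4.0, -8.0, 0.0], [-4.0, -8.0, 0.0], [-3.0, -8.0, 0.0], [-3.0, -8.0, 0.0], [-2.0, -8.0, 0.0], [-2.0, -8.0, 0.0], [-1.0, -8.0, 0.0], [-1.0, -9.0, 0.0], [0.0, -8.0, 0.0]]
[[0.0, 0.0, -0.06], [0.0, 0.0, -0.05], [0.0, 0.0, -0.06], [0.0, 0.0, -0.05], [0.0, 0.0, -0.06], [0.0, 0.0, -0.05], [0.0, 0.0, -0.06], [0.0, 0.0, -0.05], [0.0, 0.0, -0.06], [0.0, -0.01, -0.05]]
resid mm [0.5 0.4 0.4] rot [-0.004  0.003 -0.003]
```

View pics/h_scene.png

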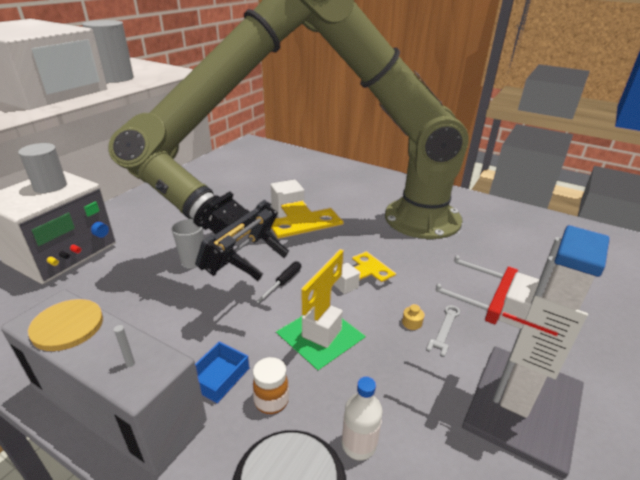

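The load stands upright on the mat, block at scene pixel (322,325), and the gripper is well clear. Now I move up, point the tool down and turn the jaws across the plate.

```bash
python3 - <<'E'
from h import *
plan([.554,-.06,.30],frame([0,.0,-1],[0,1,0]),20)
E
```

```text
from [ 0.5551 -0.1297  0.1301] F [ 0.2 -0.1  0.1] grip 0.9 q [ 1.01  0.8  -0.5   1.47 -0.57  1.62  0.7 ] t 14.87
[[-9.0, 0.0, 0.0], [-9.0, -1.0, 1.0], [-9.0, -1.0, 1.0], [-9.0, -2.0, 2.0], [-9.0, -2.0, 2.0], [-8.0, -3.0, 3.0], [-8.0, -3.0, 3.0], [-8.0, -3.0, 4.0], [-7.0, -4.0, 4.0], [-7.0, -5.0, 4.0]]
[[-0.04, -0.07, -0.04], [-0.04, -0.07, -0.04], [-0.05, -0.07, -0.04], [-0.04, -0.07, -0.04], [-0.05, -0.07, -0.04], [-0.05, -0.07, -0.04], [-0.05, -0.07, -0.04], [-0.05, -0.07, -0.05], [-0.04, -0.07, -0.05], [-0.04, -0.07, -0.04]]
[[-6.0, -5.0, 4.0], [-6.0, -5.0, 5.0], [-5.0, -6.0, 5.0], [-5.0, -6.0, 5.0], [-4.0, -7.0, 5.0], [-3.0, -7.0, 5.0], [-3.0, -8.0, 4.0], [-2.0, -8.0, 4.0], [-1.0, -8.0, 4.0], [-1.0, -8.0, 4.0]]
[[-0.05, -0.07, -0.04], [-0.05, -0.07, -0.05], [-0.04, -0.07, -0.04], [-0.05, -0.07, -0.05], [-0.04, -0.07, -0.04], [-0.05, -0.07, -0.05], [-0.04, -0.07, -0.04], [-0.05, -0.06, -0.05], [-0.04, -0.07, -0.04], [-0.05, -0.06, -0.05]]
resid mm [ 0.2 -0.4  0.1] rot [ 0.001 -0.001  0.004]
```

Emit:
play_rows:
  translation:
    - [-9,0,0]
    - [-9,-1,1]
    - [-9,-1,1]
    - [-9,-2,2]
    - [-9,-2,2]
    - [-8,-3,3]
    - [-8,-3,3]
    - [-8,-3,4]
    - [-7,-4,4]
    - [-7,-5,4]
  turn:
    - [-0.04,-0.07,-0.04]
    - [-0.04,-0.07,-0.04]
    - [-0.05,-0.07,-0.04]
    - [-0.04,-0.07,-0.04]
    - [-0.05,-0.07,-0.04]
    - [-0.05,-0.07,-0.04]
    - [-0.05,-0.07,-0.04]
    - [-0.05,-0.07,-0.05]
    - [-0.04,-0.07,-0.05]
    - [-0.04,-0.07,-0.04]
  fingers: [0.8,0.8,0.8,0.8,0.8,0.8,0.8,0.8,0.8,0.8]

```text
time: 15.7
position: [0.5545, -0.0892, 0.2154]
tool_rot: [-1.029, 0.824, -0.164]
ft_force: [-0.7, -0.0, 0.9]
grip_width: 0.9
```

Emit:
play_rows:
  translation:
    - [-6,-5,4]
    - [-6,-5,5]
    - [-5,-6,5]
    - [-5,-6,5]
    - [-4,-7,5]
    - [-3,-7,5]
    - [-3,-8,4]
    - [-2,-8,4]
    - [-1,-8,4]
    - [-1,-8,4]
  turn:
    - [-0.05,-0.07,-0.04]
    - [-0.05,-0.07,-0.05]
    - [-0.04,-0.07,-0.04]
    - [-0.05,-0.07,-0.05]
    - [-0.04,-0.07,-0.04]
    - [-0.05,-0.07,-0.05]
    - [-0.04,-0.07,-0.04]
    - [-0.05,-0.06,-0.05]
    - [-0.04,-0.07,-0.04]
    - [-0.05,-0.06,-0.05]
  fingers: [0.8,0.8,0.8,0.8,0.8,0.8,0.8,0.8,0.8,0.8]

```text
time: 16.53
position: [0.5529, -0.0551, 0.2998]
tool_rot: [-1.57, -0.01, 0.003]
ft_force: [-0.1, 0.5, 1.1]
grip_width: 0.901
```

```bash
python3 - <<'E'
from h import *
plan([.554,-.017,.20],frame([0,.0,-1],[0,1,0]),10,tr=1,wr=3)
plan([.554,-.017,.137],frame([0,.0,-1],[0,1,0]),10,tr=1,wr=3)
E
```

```text
from [ 0.5529 -0.0551  0.2998] F [-0.1  0.5  1.1] grip 0.901 q [ 0.77  0.15 -0.8   1.55  0.11  1.48  1.55] t 16.53
[[0.1, 10.0, 3.8], [0.1, 10.0, 3.8], [0.1, 10.0, 3.8], [0.1, 10.0, 3.8], [0.1, 10.0, 3.8], [0.1, 10.0, 3.8], [0.1, 10.0, 3.8], [0.1, 9.9, 3.8], [0.1, 10.0, 3.8], [0.1, 9.9, 3.8]]
[[0.0, 0.001, 0.0], [0.0, 0.001, 0.0], [0.0, 0.001, 0.0], [0.0, 0.001, 0.001], [0.0, 0.001, 0.0], [0.0, 0.001, 0.001], [0.0, 0.001, 0.0], [0.0, 0.0, 0.001], [0.0, 0.001, 0.0], [-0.001, 0.0, 0.001]]
resid mm [-0.  0. -0.] rot [ 0.  0. -0.]
from [ 0.5529 -0.0551  0.2998] F [-0.1  0.5  1.1] grip 0.901 q [ 0.77  0.15 -0.8   1.55  0.11  1.48  1.55] t 16.53
[[0.1, 16.3, 3.8], [0.1, 16.3, 3.8], [0.1, 16.3, 3.8], [0.1, 16.3, 3.8], [0.1, 16.3, 3.8], [0.0, 16.3, 3.8], [0.1, 16.3, 3.8], [0.1, 16.2, 3.8], [0.0, 16.3, 3.8], [0.1, 16.2, 3.8]]
[[0.0, 0.001, 0.0], [0.0, 0.001, 0.0], [0.0, 0.001, 0.0], [0.0, 0.001, 0.001], [0.0, 0.001, 0.0], [0.0, 0.001, 0.001], [0.0, 0.001, 0.0], [0.0, 0.0, 0.001], [0.0, 0.001, 0.0], [-0.001, 0.0, 0.001]]
resid mm [-0. -0. -0.] rot [ 0.  0. -0.]
```

Emit:
play_rows:
  translation:
    - [0,10,8]
    - [0,10,8]
    - [0,10,8]
    - [0,10,8]
    - [0,10,6]
    - [0,10,0]
    - [1,10,0]
    - [0,10,0]
    - [0,10,0]
    - [0,10,0]
  turn:
    - [0,0.001,0]
    - [0,0.001,0]
    - [0,0.001,0]
    - [0,0.001,0]
    - [0,0.001,0]
    - [0,0.001,0]
    - [0,0.001,0]
    - [0,0.001,0]
    - [0,0,0.001]
    - [0,0,0.001]
  fingers: [0.8,0.8,0.8,0.8,0.8,0.8,0.8,0.8,0.8,0.8]

```text
time: 17.37
position: [0.5542, -0.0179, 0.1985]
tool_rot: [-1.568, 0.004, -0.004]
ft_force: [-1.0, 0.3, -0.5]
grip_width: 0.9
```

```bash
python3 - <<'E'
from h import *
plan([.554,-.017,.137],frame([0,.0,-1],[0,1,0]),10,tr=1,wr=3)
s=ctrl.get_state(); p=np.array(s["position"])
for n in("scene","top"):
    im=ctrl.get_image(n); u,v=proj(n,p).astype(int); cv2.imwrite(f"pics/i_{n}.png",cv2.resize(im[max(0,v-90):v+80,max(0,u-100):u+100],None,fx=3.5,fy=3.5))
E
```

```text
from [ 0.5542 -0.0179  0.1985] F [-1.   0.3 -0.5] grip 0.9 q [ 0.71  0.21 -0.82  1.7   0.16  1.3   1.43] t 17.37
[[0.0, 6.1, 0.1], [0.0, 6.2, 0.1], [0.0, 6.1, 0.1], [0.0, 6.2, 0.1], [0.0, 6.1, 0.1], [0.0, 6.2, 0.1], [0.0, 6.1, 0.0], [-0.1, 6.2, 0.1], [0.0, 6.1, 0.0], [-0.1, 6.2, 0.1]]
[[0.0, 0.0, 0.0], [0.0, -0.001, 0.0], [0.0, 0.0, 0.0], [0.0, -0.001, 0.0], [-0.001, 0.0, 0.0], [0.0, -0.001, 0.0], [-0.001, 0.0, 0.0], [0.0, -0.001, 0.0], [-0.001, 0.0, 0.0], [0.0, -0.001, 0.0]]
resid mm [ 0. -0.  0.] rot [-0.  0. -0.]
```

View pics/i_scene.png

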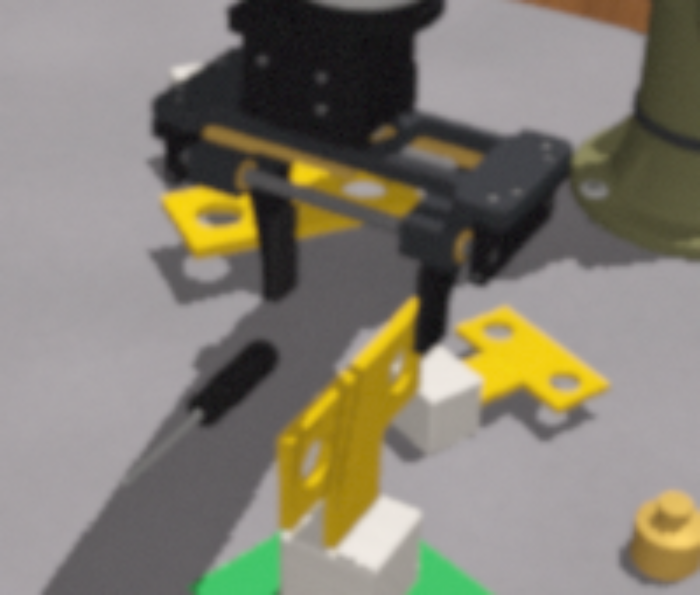

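View pics/i_top.png

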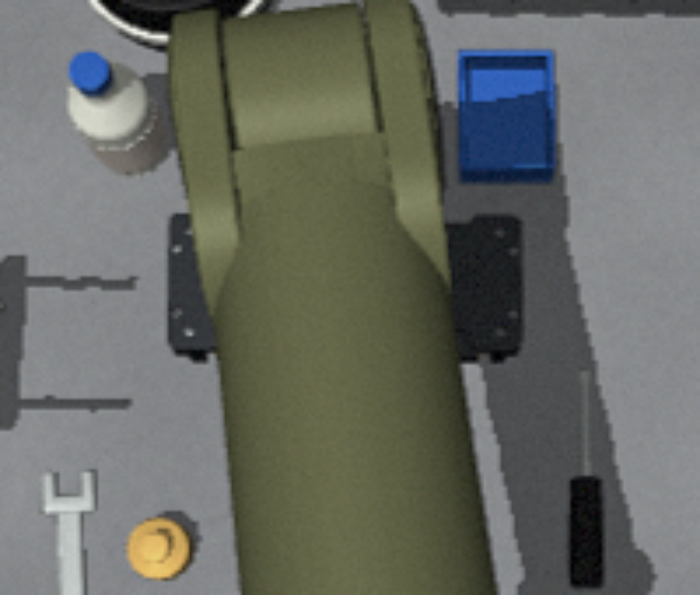

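The fingers straddle the plate's top edge in the scene crop (fingers at 280,270 and 430,300). The arm blocks the top view. Going down.

Emit:
play_rows:
  translation:
    - [0,6,0]
    - [0,6,0]
    - [0,6,0]
    - [0,6,0]
    - [0,6,0]
    - [0,7,1]
    - [0,7,0]
    - [0,6,0]
    - [0,6,0]
    - [0,6,0]
  turn:
    - [0,0,0]
    - [0,-0.001,0]
    - [0,0,0]
    - [0,-0.001,0]
    - [0,0,0]
    - [0,-0.001,0]
    - [-0.001,0,0]
    - [0,-0.001,0]
    - [-0.001,0,0]
    - [0,0,0]
  fingers: [0.8,0.8,0.8,0.8,0.8,0.8,0.8,0.8,0.8,0.8]

```text
time: 18.3
position: [0.5542, -0.0161, 0.137]
tool_rot: [-1.57, -0.001, 0.0]
ft_force: [0.0, 0.3, 0.4]
grip_width: 0.898
```

Emit:
play_rows:
  translation:
    - [0,0,0]
    - [0,0,0]
    - [0,0,0]
    - [0,0,0]
    - [0,0,0]
    - [0,0,0]
    - [0,0,0]
    - [0,0,0]
    - [0,0,0]
    - [0,0,0]
  turn:
    - [0,0,0]
    - [0,0,0]
    - [0,0,0]
    - [0,0,0]
    - [0,0,0]
    - [0,0,0]
    - [0,0,0]
    - [0,0,0]
    - [0,0,0]
    - [0,0,0]
  fingers: [0.3,0,-0.3,-0.5,-0.7,-0.8,-0.9,-1,-1,-1]
  grip_force: 40

```text
time: 19.13
position: [0.5542, -0.0162, 0.1377]
tool_rot: [-1.57, -0.0, -0.0]
ft_force: [0.8, -0.0, 0.9]
grip_width: 0.223
```

```bash
python3 - <<'E'
from h import *
s=ctrl.get_state(); p=np.array(s["position"]); print(p,s["ft_force"],s["grip_width"])
im=ctrl.get_image("scene"); u,v=proj("scene",p).astype(int); cv2.imwrite(f"pics/j.png",cv2.resize(im[max(0,v-90):v+80,max(0,u-100):u+100],None,fx=3.5,fy=3.5))
E
```

```text
[ 0.55418506 -0.01621321  0.13768722] [ 0.8114684  -0.04955867  0.91501814] 0.22318663466354985
```

View pics/j.png

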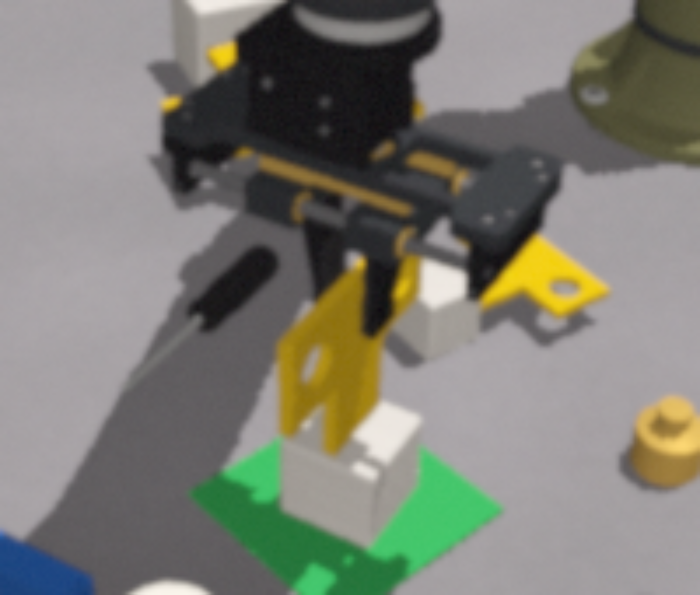

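Emit:
play_rows:
  translation:
    - [0,0,0]
    - [0,0,0]
    - [0,0,0]
    - [0,0,0]
    - [0,0,0]
    - [0,0,0]
    - [0,-2,0]
    - [0,-2,0]
    - [0,-3,0]
    - [0,-3,0]
  turn:
    - [0,0,0]
    - [0,0,0]
    - [0,0,0]
    - [0,0,0]
    - [0,0,0]
    - [0,0,0]
    - [0,0,0]
    - [0,0,0]
    - [0,0,0]
    - [0,0,0]
  fingers: [-1,-1,-1,-1,-1,-1,-1,-1,-1,-1]
  grip_force: 45

```text
time: 20.02
position: [0.5534, -0.0166, 0.1471]
tool_rot: [-1.57, 0.001, 0.001]
ft_force: [0.0, 0.5, -7.4]
grip_width: 0.087
```

```bash
python3 - <<'E'
from h import *
s=ctrl.get_state();print(s["joint_positions"].round(2))
plan([.554,-.017,.223],frame([0,.0,-1],[0,1,0]),10)
E
```

```text
[ 0.69  0.26 -0.81  1.77  0.2   1.2   1.4 ]
from [ 0.5534 -0.0166  0.1471] F [ 0.   0.5 -7.4] grip 0.087 q [ 0.69  0.26 -0.81  1.77  0.2   1.2   1.4 ] t 20.02
[[0.0, -8.0, 0.0], [0.0, -8.0, 0.0], [0.0, -7.0, 0.0], [0.0, -8.0, 0.0], [0.0, -7.0, 0.0], [0.0, -8.0, 0.0], [0.0, -7.0, 0.0], [0.0, -8.0, 0.0], [0.0, -7.0, 0.0], [1.0, -8.0, 0.0]]
[[0.0, 0.0, 0.0], [0.0, 0.0, 0.0], [0.0, 0.0, 0.0], [0.0, 0.0, 0.0], [0.0, 0.0, 0.0], [0.0, 0.0, 0.0], [0.0, 0.0, 0.0], [0.0, 0.0, 0.0], [0.0, 0.0, 0.0], [0.0, 0.0, 0.0]]
resid mm [-0.5 -0.3 -0.1] rot [-0.001 -0.    -0.002]
```

Emit:
play_rows:
  translation:
    - [0,-6,0]
    - [0,-8,0]
    - [0,-8,0]
    - [0,-8,0]
    - [0,-8,0]
    - [0,-8,0]
    - [0,-8,0]
    - [0,-8,0]
    - [0,-8,0]
    - [0,-6,0]
  turn:
    - [0,0,0]
    - [0,0,0]
    - [0,0,0]
    - [0,0,0]
    - [0,0,0]
    - [0,0,0]
    - [0,0,0]
    - [0,0,0]
    - [0,0,0]
    - [0,0,0]
  fingers: [-1,-1,-1,-1,-1,-1,-1,-1,-1,-1]

```text
time: 20.85
position: [0.5544, -0.0162, 0.2248]
tool_rot: [-1.57, -0.001, -0.001]
ft_force: [0.1, -0.3, -6.9]
grip_width: 0.089
```

```bash
python3 - <<'E'
from h import *
plan([.511,.145,.222],frame([0,.0,-1],[.027,1,0]),20)
cv2.imwrite("pics/k.png",ctrl.get_image("scene"))
E
```

```text
from [ 0.5544 -0.0162  0.2248] F [ 0.1 -0.3 -6.9] grip 0.089 q [ 0.72  0.19 -0.82  1.67  0.14  1.35  1.44] t 20.85
[[-2.0, 0.0, 8.0], [-2.0, 0.0, 8.0], [-2.0, 0.0, 8.0], [-2.0, 0.0, 8.0], [-2.0, 0.0, 8.0], [-2.0, 0.0, 8.0], [-2.0, 0.0, 8.0], [-2.0, 0.0, 8.0], [-2.0, 0.0, 8.0], [-2.0, 0.0, 8.0]]
[[0.0, 0.0, 0.0], [0.0, 0.0, 0.0], [0.0, 0.0, 0.0], [0.0, 0.0, 0.0], [0.0, 0.0, 0.0], [0.0, 0.0, 0.0], [0.0, 0.0, 0.0], [0.0, 0.0, 0.0], [0.0, 0.0, 0.0], [0.0, 0.0, 0.0]]
[[-2.0, 0.0, 8.0], [-2.0, 0.0, 8.0], [-2.0, 0.0, 8.0], [-2.0, 0.0, 8.0], [-3.0, 0.0, 8.0], [-2.0, 1.0, 8.0], [-3.0, 0.0, 8.0], [-3.0, 1.0, 8.0], [-2.0, 0.0, 9.0], [-3.0, 1.0, 8.0]]
[[0.0, 0.0, 0.0], [0.0, 0.0, 0.0], [0.0, 0.0, 0.0], [0.0, 0.0, 0.0], [0.0, 0.0, 0.0], [0.0, 0.01, 0.0], [0.0, 0.0, 0.0], [0.0, 0.01, 0.0], [0.0, 0.0, 0.0], [0.0, 0.01, 0.0]]
resid mm [0.2 0.  0.1] rot [-0.001 -0.003  0.001]
```

View pics/k.png

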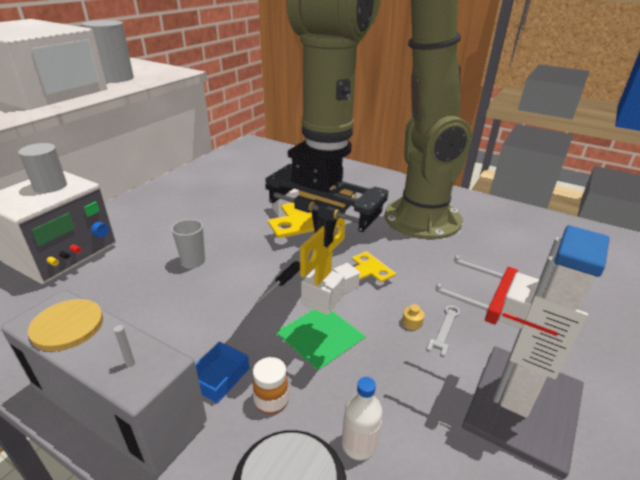

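The load hangs plumb from the gripper at pixel (320,265). Moving to just in front of the hooks.

Emit:
play_rows:
  translation:
    - [-2,0,4]
    - [-2,0,8]
    - [-2,0,8]
    - [-2,0,8]
    - [-2,0,8]
    - [-2,0,8]
    - [-2,0,8]
    - [-2,0,8]
    - [-2,0,8]
    - [-2,0,8]
  turn:
    - [0,0,0]
    - [0,0,0]
    - [0,0,0]
    - [0,0,0]
    - [0,0,0]
    - [0,0,0]
    - [0,0,0]
    - [0,0.01,0]
    - [0,0,0]
    - [0,0.01,0]
  fingers: [-1,-1,-1,-1,-1,-1,-1,-1,-1,-1]

```text
time: 21.73
position: [0.5341, 0.0607, 0.2238]
tool_rot: [-1.57, 0.015, -0.016]
ft_force: [-0.2, -0.6, -5.9]
grip_width: 0.09
```

Emit:
play_rows:
  translation:
    - [-2,0,8]
    - [-2,0,8]
    - [-2,0,8]
    - [-2,0,8]
    - [-3,0,8]
    - [-2,1,8]
    - [-3,0,8]
    - [-3,1,8]
    - [-2,0,8]
    - [-3,0,4]
  turn:
    - [0,0,0]
    - [0,0,0]
    - [0,0,0]
    - [0,0,0]
    - [0,0,0]
    - [0,0.01,0]
    - [0,0,0]
    - [0,0,0]
    - [0,0,0]
    - [0,0,0]
  fingers: [-1,-1,-1,-1,-1,-1,-1,-1,-1,-1]

```text
time: 22.57
position: [0.5117, 0.1381, 0.2219]
tool_rot: [-1.569, 0.022, -0.022]
ft_force: [-0.2, -0.1, -7.0]
grip_width: 0.087
```

```bash
python3 - <<'E'
from h import *
plan([.511,.145,.222],frame([0,.0,-1],[.027,1,0]),10,tr=1,wr=3)
for n in("scene","top"):
    im=ctrl.get_image(n); cv2.imwrite(f"pics/l_{n}.png",im); u,v=proj(n,[.51,.19,.2]).astype(int); print(u,v); cv2.imwrite(f"pics/lc_{n}.png",cv2.resize(im[max(0,v-70):v+70,max(0,u-90):u+90],None,fx=4,fy=4,interpolation=2))
E
```

```text
from [0.5117 0.1381 0.2219] F [-0.2 -0.1 -7. ] grip 0.087 q [ 0.55  0.14 -0.93  1.72  0.12  1.33  1.14] t 22.57
[[-0.1, 0.0, 0.7], [-0.1, 0.0, 0.7], [-0.1, 0.0, 0.7], [-0.1, 0.0, 0.7], [-0.1, 0.0, 0.7], [-0.1, 0.0, 0.7], [-0.1, 0.0, 0.7], [-0.1, 0.0, 0.6], [-0.1, -0.1, 0.7], [0.0, 0.0, 0.6]]
[[0.0, 0.0, 0.0], [0.0, 0.0, 0.0], [0.0, 0.0, 0.0], [0.0, 0.0, 0.0], [0.0, 0.0, 0.0], [0.0, 0.0, 0.0], [0.0, 0.0, 0.0], [-0.001, 0.0, 0.0], [0.0, -0.001, 0.0], [-0.001, 0.0, 0.0]]
resid mm [-0.  0.  0.] rot [ 0. -0.  0.]
444 279
184 216
```

View pics/lc_scene.png

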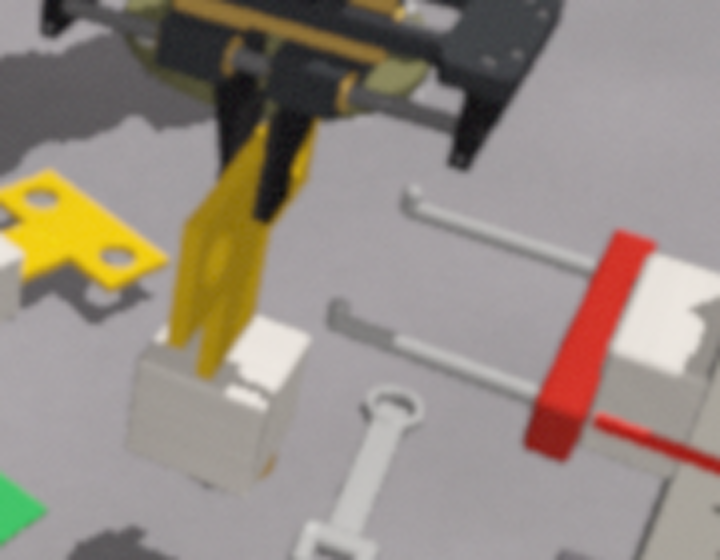

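View pics/lc_top.png

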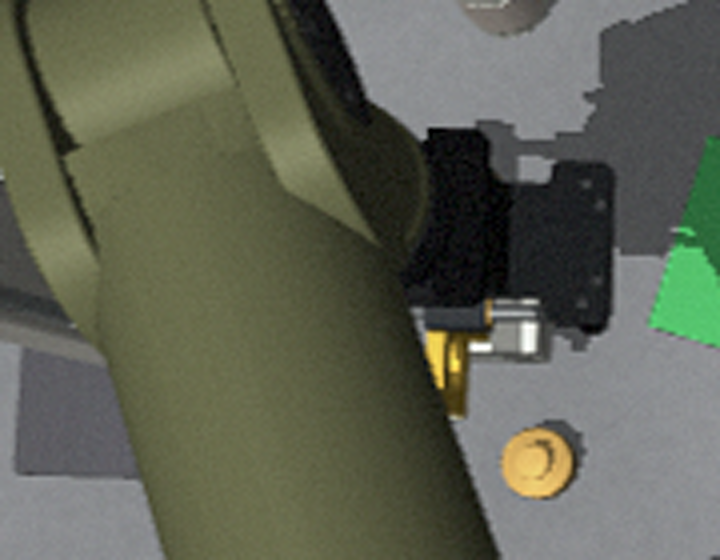

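```bash
python3 - <<'E'
from h import *
for d in(0,.003,-.003): print(d,proj("scene",[.5117+.045+d,.1381-.001,.2232]).round(1))
K,R,t_=cam("scene"); print("cam",(-R.T@t_).round(3))
im=cv2.imread("pics/l_scene.png"); 
cv2.imwrite("pics/m.png",cv2.resize(im[235:305,380:450],None,fx=8,fy=8,interpolation=2))
def onpl(p,y):
    o,d=ray("scene",p); return o+d*(y-o[1])/d[1]
print(onpl((408.25,274.5),.137).round(4), [proj("scene",X).round(1) for X in ([.558,.192,.215],[.558,.192,.226])])
E
```

```text
0 [405.9 272.7]
0.003 [405.2 273.7]
-0.003 [406.6 271.8]
cam [1.108 0.294 0.653]
[0.541  0.137  0.2091] [array([438. , 288.8]), array([439.2, 283.4])]
```

View pics/m.png

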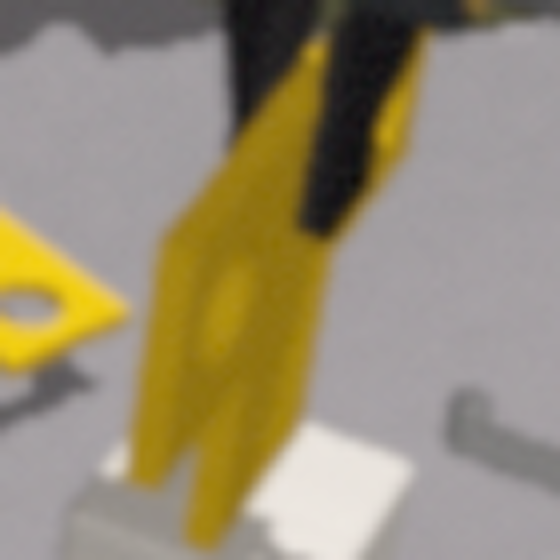

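The far hole is seen at (408.8,272.5) against about (407.7,273) predicted, and the hook tip at (439,283–290) matches its computed place, so hole and hook line up within about 2 mm. I lower 5 mm and go in slowly.

Emit:
play_rows:
  translation:
    - [0,2,2]
    - [0,2,2]
    - [0,1,4]
    - [0,0,5]
    - [0,0,5]
    - [0,0,4]
    - [0,0,4]
    - [0,0,4]
    - [0,0,4]
    - [0,0,4]
  turn:
    - [0,0,0]
    - [0,0,0]
    - [0,0,0]
    - [0,0,0]
    - [0,0,0]
    - [0,0,0]
    - [0,0,0]
    - [0,0,0]
    - [0,0,0]
    - [0,0,0]
  fingers: [-1,-1,-1,-1,-1,-1,-1,-1,-1,-1]

```text
time: 23.5
position: [0.5133, 0.1747, 0.2168]
tool_rot: [-1.57, 0.023, -0.024]
ft_force: [0.5, -0.3, -6.3]
grip_width: 0.088
```

```bash
python3 - <<'E'
from h import *
s=ctrl.get_state(); print(s["position"],s["ft_force"],s["joint_positions"].round(2))
n="scene"
im=ctrl.get_image(n);cv2.imwrite("pics/n.png",im);cv2.imwrite("pics/nc.png",cv2.resize(im[225:345,390:540],None,fx=5,fy=5,interpolation=2))
E
```

```text
[0.5132574  0.17473433 0.21684475] [ 0.46629606 -0.33575002 -6.27064414] [ 0.48  0.19 -0.94  1.7   0.16  1.33  1.04]
```

View pics/nc.png

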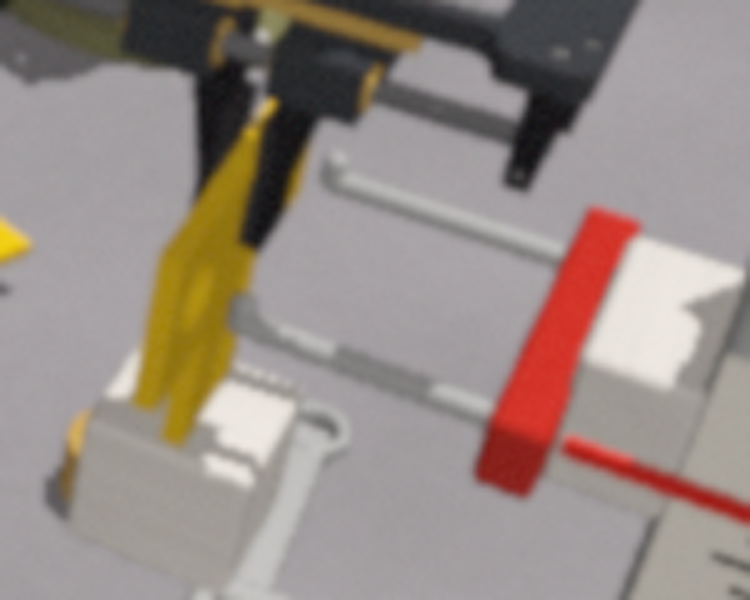

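The far hole's centre, at crop (197,295), lies on the extended hook line and the tip at (243,312) is about to enter. Continuing slowly.

Emit:
play_rows:
  translation:
    - [0,0,2]
    - [0,0,2]
    - [0,0,2]
    - [0,0,2]
    - [0,0,2]
    - [0,0,2]
    - [0,0,2]
    - [0,0,2]
    - [0,0,2]
    - [0,0,2]
  turn:
    - [0,0,0]
    - [0,0,0]
    - [0,0,0]
    - [0,0,0]
    - [0,0,0]
    - [0,0,0]
    - [0,0,0]
    - [0,0,0]
    - [0,0,0]
    - [0,0,0]
  fingers: [-1,-1,-1,-1,-1,-1,-1,-1,-1,-1]

```text
time: 24.38
position: [0.5138, 0.1945, 0.2169]
tool_rot: [-1.57, 0.023, -0.024]
ft_force: [0.2, 0.3, -7.3]
grip_width: 0.09
```

```bash
python3 - <<'E'
from h import *
s=ctrl.get_state(); print(s["position"],s["ft_force"],s["joint_positions"].round(2))
n="scene"
im=ctrl.get_image(n);cv2.imwrite("pics/o.png",im);cv2.imwrite("pics/oc.png",cv2.resize(im[225:345,390:540],None,fx=5,fy=5,interpolation=2))
E
```

```text
[0.51382195 0.19450781 0.21685421] [ 0.1783394   0.31657449 -7.30568597] [ 0.44  0.21 -0.95  1.69  0.18  1.33  1.  ]
```

View pics/oc.png

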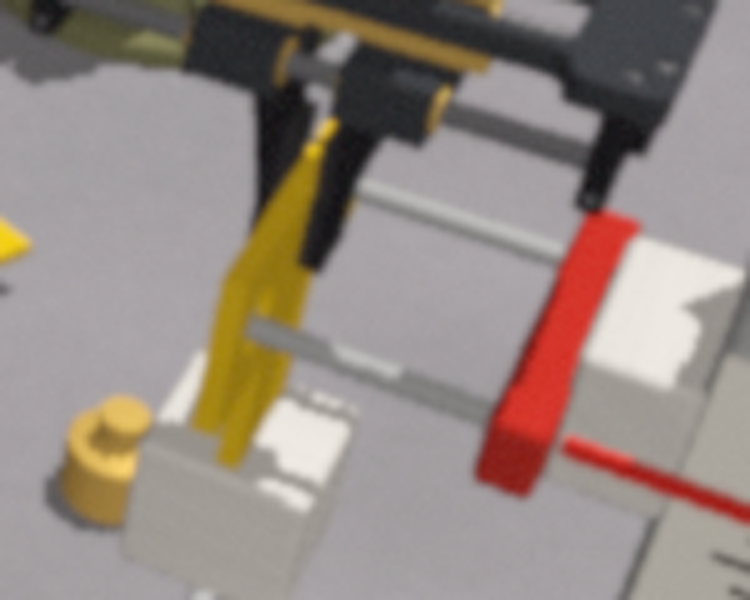

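Emit:
play_rows:
  translation:
    - [0,0,2]
    - [0,0,2]
    - [0,0,2]
    - [0,0,2]
    - [0,0,3]
    - [0,0,3]
    - [0,0,3]
    - [0,0,3]
    - [0,0,1]
    - [0,0,0]
  turn:
    - [0,0,0]
    - [0,0,0]
    - [0,0,0]
    - [0,0,0]
    - [0,0,0]
    - [0,0,0]
    - [0,0,0]
    - [0,0,0]
    - [0,0,0]
    - [0,0,0]
  fingers: [-1,-1,-1,-1,-1,-1,-1,-1,-1,-1]

```text
time: 25.27
position: [0.5143, 0.2159, 0.2168]
tool_rot: [-1.569, 0.023, -0.023]
ft_force: [-0.3, 0.6, -7.7]
grip_width: 0.085
```

```bash
python3 - <<'E'
from h import *
s=ctrl.get_state(); print(s["position"],s["ft_force"],s["joint_positions"].round(2))
for n,sl in(("scene",np.s_[225:345,420:570]),("top",np.s_[160:280,120:270])):
    im=ctrl.get_image(n);cv2.imwrite(f"pics/p_{n}.png",cv2.resize(im[sl],None,fx=5,fy=5,interpolation=2))
E
```

```text
[0.51427024 0.21588032 0.21684927] [-0.31864767  0.59678174 -7.70930341] [ 0.39  0.24 -0.96  1.67  0.2   1.34  0.94]
```

View pics/p_scene.png

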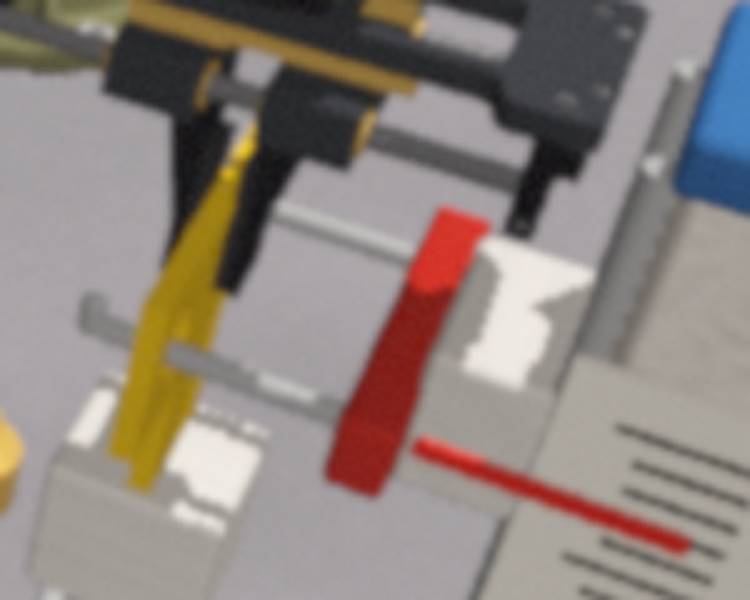

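View pics/p_top.png

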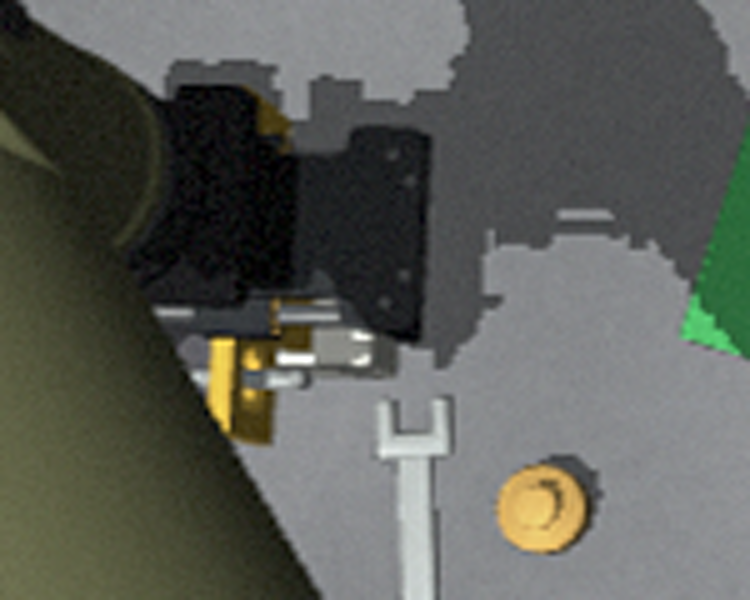

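```bash
python3 - <<'E'
from h import *
print(tri((551,258),(93,188.25)),tri((557,238.6),(91.5,218.75)))
# gripper end outer edge: scene p crop (645,10),(605,110)?
o=np.array([.5143,.2159,.2168])
for y in(.311,.300):
  for z in(.287,.30,.32):
    for x in(.477,.552): print(y,z,x,((proj("scene",[x,y,z])-[420,225])*5).round(0))
E
```

```text
(array([0.54508363, 0.3237627 , 0.3173497 ]), np.float64(0.0005619335675997848)) (array([0.48888989, 0.32452307, 0.31691466]), np.float64(0.0010906395888066244))
0.311 0.287 0.477 [606. 120.]
0.311 0.287 0.552 [565. 253.]
0.311 0.3 0.477 [620.  84.]
0.311 0.3 0.552 [579. 215.]
0.311 0.32 0.477 [641.  26.]
0.311 0.32 0.552 [602. 155.]
0.3 0.287 0.477 [567. 109.]
0.3 0.287 0.552 [523. 240.]
0.3 0.3 0.477 [580.  73.]
0.3 0.3 0.552 [536. 202.]
0.3 0.32 0.477 [601.  15.]
0.3 0.32 0.552 [558. 142.]
```

Both hooks are through: the far tip shows at scene crop (90,310) and the near tip at top crop (295,380). The body's edge is at y≈0.311 and the column rails' fronts at ≈0.319, so I back off 4 mm and lower.

Emit:
play_rows:
  translation:
    - [0,1,-1]
    - [0,1,-1]
    - [0,1,-1]
    - [0,1,-1]
    - [0,1,0]
    - [0,1,0]
    - [0,1,0]
    - [0,1,0]
    - [0,1,0]
    - [0,1,0]
  turn:
    - [0,0,0]
    - [0,0,0]
    - [0,0,0]
    - [0,0,0]
    - [0,0,0]
    - [0,0,0]
    - [0,0,0]
    - [0,0,0]
    - [0,0,0]
    - [0,0,0]
  fingers: [-1,-1,-1,-1,-1,-1,-1,-1,-1,-1]

```text
time: 26.2
position: [0.5143, 0.2114, 0.2067]
tool_rot: [-1.57, 0.023, -0.023]
ft_force: [0.1, -0.1, -7.6]
grip_width: 0.091
```

Emit:
play_rows:
  translation:
    - [0,1,0]
    - [0,1,0]
    - [0,1,0]
    - [0,1,0]
    - [0,1,0]
    - [0,1,0]
    - [0,1,0]
    - [0,1,0]
    - [0,1,0]
    - [0,1,0]
  turn:
    - [0,0,0]
    - [0,0,0]
    - [0,0,0]
    - [0,0,0]
    - [0,0,0]
    - [0,0,0]
    - [0,0,0]
    - [0,0,0]
    - [0,0,0]
    - [0,0,0]
  fingers: [-1,-1,-1,-1,-1,-1,-1,-1,-1,-1]

```text
time: 27.03
position: [0.5143, 0.2113, 0.1969]
tool_rot: [-1.57, 0.023, -0.024]
ft_force: [-1.1, -0.3, -5.0]
grip_width: 0.088
```

```bash
python3 - <<'E'
from h import *
s=ctrl.get_state(); print(s["position"],s["ft_force"],s["torque"].round(2),s["joint_positions"].round(2))
for n,sl in(("scene",np.s_[225:345,420:570]),):
    im=ctrl.get_image(n);cv2.imwrite(f"pics/q_{n}.png",cv2.resize(im[sl],None,fx=5,fy=5,interpolation=2))
E
```

```text
[0.514315   0.21134921 0.19687016] [-1.08871631 -0.30156834 -5.01578439] [-0.04  0.03  0.05] [ 0.4   0.25 -0.95  1.7   0.21  1.3   0.94]
```

View pics/q_scene.png

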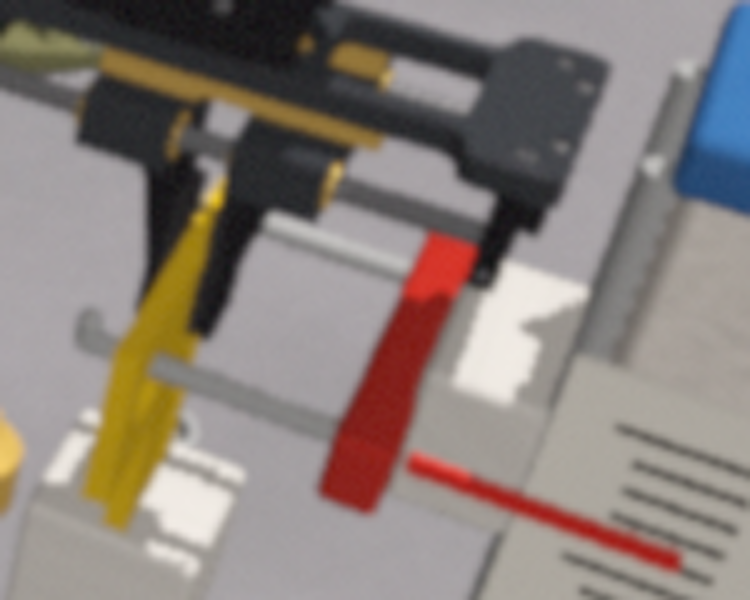

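The pointer has begun to move and the load is taking up on the hooks. Continuing slowly.

Emit:
play_rows:
  translation:
    - [0,1,0]
    - [0,1,0]
    - [0,1,0]
    - [0,1,0]
    - [0,1,0]
    - [0,1,0]
    - [0,1,0]
    - [0,1,0]
    - [0,1,0]
    - [0,1,0]
  turn:
    - [0,0,0]
    - [0,0,0]
    - [0,0,0]
    - [0,0,0]
    - [0,0,0]
    - [0,0,0]
    - [0,0,0]
    - [0,0,0]
    - [0,0,0]
    - [0,0,0]
  fingers: [-1,-1,-1,-1,-1,-1,-1,-1,-1,-1]

```text
time: 27.92
position: [0.5144, 0.2114, 0.1869]
tool_rot: [-1.57, 0.023, -0.024]
ft_force: [-0.9, -0.5, -3.2]
grip_width: 0.084
```

Emit:
play_rows:
  translation:
    - [0,1,0]
    - [0,1,0]
    - [0,1,0]
    - [0,1,0]
    - [0,1,0]
    - [0,1,0]
    - [0,1,0]
    - [0,0,0]
    - [0,0,0]
    - [0,0,0]
  turn:
    - [0,0,0]
    - [0,0,0]
    - [0,0,0]
    - [0,0,0]
    - [0,0,0]
    - [0,0,0]
    - [0,0,0]
    - [0,0,0]
    - [0,0,0]
    - [0,0,0]
  fingers: [-1,-1,-1,-1,-1,-1,-1,-1,-1,-1]

```text
time: 28.75
position: [0.5144, 0.2114, 0.18]
tool_rot: [-1.57, 0.023, -0.024]
ft_force: [-1.1, -1.5, -1.6]
grip_width: 0.093
```

Emit:
play_rows:
  translation:
    - [0,1,0]
    - [0,1,0]
    - [0,1,0]
    - [0,1,0]
    - [0,1,0]
    - [0,0,0]
    - [0,0,0]
    - [0,0,0]
    - [0,0,0]
    - [0,0,0]
  turn:
    - [0,0,0]
    - [0,0,0]
    - [0,0,0]
    - [0,0,0]
    - [0,0,0]
    - [0,0,0]
    - [0,0,0]
    - [0,0,0]
    - [0,0,0]
    - [0,0,0]
  fingers: [-1,-1,-1,-1,-1,-1,-1,-1,-1,-1]

```text
time: 29.58
position: [0.5144, 0.2114, 0.1749]
tool_rot: [-1.57, 0.023, -0.024]
ft_force: [-1.8, -0.5, -0.7]
grip_width: 0.088
```

```bash
python3 - <<'E'
from h import *
im=ctrl.get_image("scene");F=[]
for i in range(5):
    ctrl.get_image("top"); F.append(ctrl.get_state()["ft_force"])
print(np.array(F).round(2),np.mean(F,0).round(2),ctrl.get_state()["position"])
cv2.imwrite(f"pics/r.png",cv2.resize(im[225:345,420:570],None,fx=5,fy=5,interpolation=2))
E
```

```text
[[-1.69 -0.79 -0.48]
 [-1.27 -0.96 -0.86]
 [-1.35 -1.05 -0.04]
 [-1.75 -1.26 -0.63]
 [-1.91 -1.2   0.25]] [-1.6  -1.05 -0.35] [0.51435189 0.21138036 0.17487631]
```

View pics/r.png

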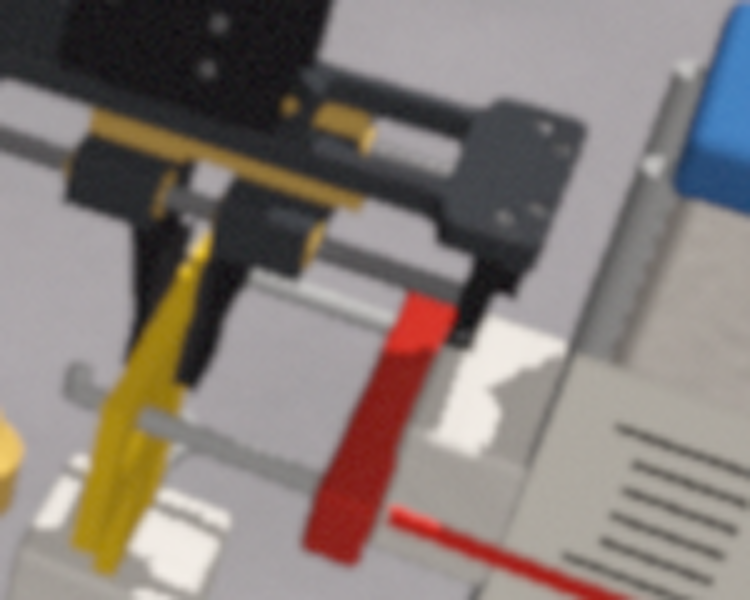

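Vertical force is nearly zero. A side force of about 1.6 N along −x remains, so I ease x by −2 mm and lower a little more.

Emit:
play_rows:
  translation:
    - [-0.5,0.5,-0.2]
    - [-0.5,0.5,-0.2]
    - [-0.5,0.5,-0.1]
    - [-0.5,0,0]
    - [0,0,0]
    - [0,0,0]
    - [0,0,0]
    - [0,0,0]
    - [0,0,0]
    - [0,0,0]
  turn:
    - [0,0,0]
    - [0,0,0]
    - [0,0,0]
    - [0,0,0]
    - [0,0,0]
    - [0,0,0]
    - [0,0,0]
    - [0,0,0]
    - [0,0,0]
    - [0,0,0]
  fingers: [-1,-1,-1,-1,-1,-1,-1,-1,-1,-1]

```text
time: 30.72
position: [0.5125, 0.211, 0.1734]
tool_rot: [-1.57, 0.023, -0.024]
ft_force: [4.0, 1.9, -0.3]
grip_width: 0.087
```

```bash
python3 - <<'E'
from h import *
F=[]
for i in range(8):
    ctrl.get_image("top"); F.append(ctrl.get_state()["ft_force"])
print(np.mean(F,0).round(2),ctrl.get_state()["position"],ctrl.get_state()["torque"].round(2))
E
```

```text
[ 4.5   1.28 -0.36] [0.51231486 0.21096925 0.17336244] [ 0.43 -1.16 -0.07]
```

Emit:
play_rows:
  translation:
    - [0.4,0.5,0]
    - [0.4,0.5,-0.1]
    - [0.4,0.5,-0.1]
    - [0.2,0.5,0]
    - [0,0,0]
    - [0,0,0]
    - [0,0,0]
    - [0,0,0]
    - [0,0,0]
    - [0,0,0]
  turn:
    - [0,0,0]
    - [0,0,0]
    - [0,0,0]
    - [0,0,0]
    - [0,0,0]
    - [0,0,0]
    - [0,0,0]
    - [0,0,0]
    - [0,0,0]
    - [0,0,0]
  fingers: [-1,-1,-1,-1,-1,-1,-1,-1,-1,-1]

```text
time: 31.95
position: [0.5126, 0.2109, 0.171]
tool_rot: [-1.57, 0.024, -0.021]
ft_force: [-3.7, 2.1, 0.8]
grip_width: 0.087
```

```bash
python3 - <<'E'
from h import *
F=[]
for i in range(8):
    ctrl.get_image("top"); F.append(ctrl.get_state()["ft_force"])
print(np.mean(F,0).round(2),ctrl.get_state()["position"],ctrl.get_state()["torque"].round(2))
E
```

```text
[-4.38  2.2   0.41] [0.51341933 0.21065224 0.17123141] [0.52 0.8  0.02]
```

Emit:
play_rows:
  translation:
    - [-0.2,-0.5,0.2]
    - [-0.2,-0.5,0.2]
    - [-0.2,0,0.1]
    - [0,0,0]
    - [0,0,0]
    - [0,0,0]
    - [0,0,0]
    - [0,0,0]
    - [0,0,0]
    - [0,0,0]
  turn:
    - [0,0,0]
    - [0,0,0]
    - [0,0,0]
    - [0,0,0]
    - [0,0,0]
    - [0,0,0]
    - [0,0,0]
    - [0,0,0]
    - [0,0,0]
    - [0,0,0]
  fingers: [-1,-1,-1,-1,-1,-1,-1,-1,-1,-1]

```text
time: 33.18
position: [0.5134, 0.2107, 0.1723]
tool_rot: [-1.57, 0.023, -0.024]
ft_force: [-2.1, -0.9, 1.0]
grip_width: 0.089
```

```bash
python3 - <<'E'
from h import *
F=[]
for i in range(6):
    ctrl.get_image("top"); F.append(ctrl.get_state()["ft_force"])
print(np.mean(F,0).round(2),ctrl.get_state()["position"],ctrl.get_state()["torque"].round(2))
E
```

```text
[-1.89 -1.3   0.21] [0.5133969  0.21071996 0.17234876] [-0.23  0.28  0.04]
```

Emit:
play_rows:
  translation:
    - [-0.2,0,-0.2]
    - [0,0,0]
    - [0,0,0]
    - [0,0,0]
    - [0,0,0]
    - [0,0,0]
    - [0,0,0]
    - [0,0,0]
    - [0,0,0]
    - [0,0,0]
  turn:
    - [0,0,0]
    - [0,0,0]
    - [0,0,0]
    - [0,0,0]
    - [0,0,0]
    - [0,0,0]
    - [0,0,0]
    - [0,0,0]
    - [0,0,0]
    - [0,0,0]
  fingers: [-1,-1,-1,-1,-1,-1,-1,-1,-1,-1]
  grip_force: 3

```text
time: 34.32
position: [0.5134, 0.2109, 0.1725]
tool_rot: [-1.57, 0.022, -0.025]
ft_force: [1.9, -1.9, 0.0]
grip_width: 0.091
```

```bash
python3 - <<'E'
from h import *
s=ctrl.get_state();print(s["ft_force"].round(2),s["grip_width"],s["position"])
im=ctrl.get_image("scene");cv2.imwrite("pics/s.png",cv2.resize(im[225:375,420:570],None,fx=4,fy=4,interpolation=2))
E
```

```text
[ 1.86 -1.89  0.03] 0.09129336742554178 [0.51341991 0.21087117 0.17250838]
```

View pics/s.png

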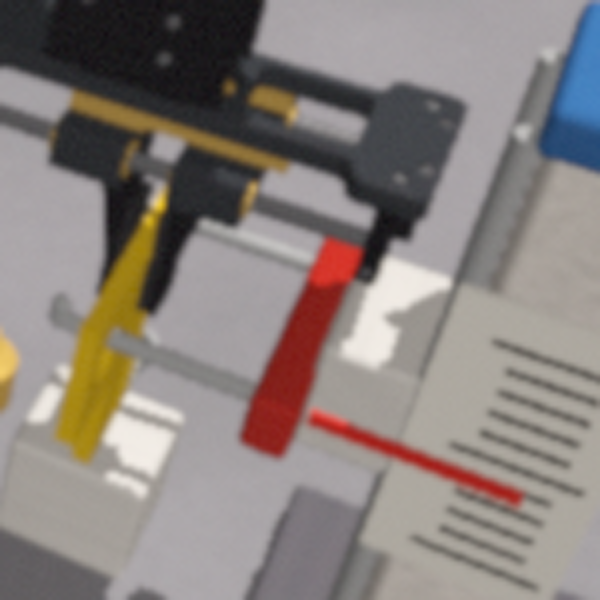

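Vertical force is zero and the pointer reads mid-scale (crop 520,495). Opening slowly.

Emit:
play_rows:
  translation:
    - [0,0,0]
    - [0,0,0]
    - [0,0,0]
    - [0,0,0]
    - [0,0,0]
    - [0,0,0]
    - [0,0,0]
    - [0,0,0]
    - [0,0,0]
    - [0,0,0]
  turn:
    - [0,0,0]
    - [0,0,0]
    - [0,0,0]
    - [0,0,0]
    - [0,0,0]
    - [0,0,0]
    - [0,0,0]
    - [0,0,0]
    - [0,0,0]
    - [0,0,0]
  fingers: [-0.8,-0.78,-0.76,-0.74,-0.7,-0.65,-0.6,-0.55,-0.5,-0.45]

```text
time: 35.2
position: [0.5129, 0.211, 0.1724]
tool_rot: [-1.57, 0.023, -0.024]
ft_force: [-1.0, -0.2, 0.4]
grip_width: 0.254
```

```bash
python3 - <<'E'
from h import *
s=ctrl.get_state();print(s["ft_force"].round(2),s["grip_width"],s["position"])
im=ctrl.get_image("scene");cv2.imwrite("pics/t.png",cv2.resize(im[225:375,420:570],None,fx=4,fy=4,interpolation=2))
E
```

```text
[-0.98 -0.2   0.42] 0.25389985591452063 [0.51289852 0.21100113 0.17235286]
```

View pics/t.png

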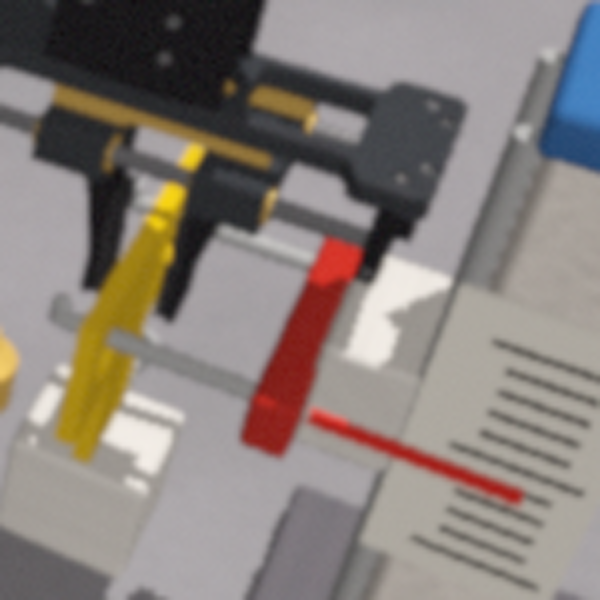

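Released, and the pointer did not move (still crop 520,495). Straight up now.

Emit:
play_rows:
  translation:
    - [0,-2,0]
    - [0,-3,0]
    - [0,-4,0]
    - [0,-5,0]
    - [0,-6,0]
    - [0,-7,0]
    - [0,-8,0]
    - [0,-8,0]
    - [0,-8,0]
    - [0,-8,0]
  turn:
    - [0,0,0]
    - [0,0,0]
    - [0,0,0]
    - [0,0,0]
    - [0,0,0]
    - [0,0,0]
    - [0,0,0]
    - [0,0,0]
    - [0,0,0]
    - [0,0,0]
  fingers: [-0.45,-0.45,-0.45,-0.45,-0.45,-0.45,-0.45,-0.45,-0.45,-0.45]

```text
time: 36.08
position: [0.513, 0.211, 0.2324]
tool_rot: [-1.57, 0.023, -0.024]
ft_force: [-0.1, -0.2, 0.4]
grip_width: 0.276
```

Emit:
play_rows:
  translation:
    - [0,-10,0]
    - [0,-14,0]
    - [0,-14,0]
    - [0,-12,-4]
    - [0,-10,-10]
    - [0,-8,-15]
    - [0,-6,-20]
    - [0,-4,-20]
    - [0,-2,-20]
    - [0,0,-10]
  turn:
    - [0,0,0]
    - [0,0,0]
    - [0,0,0]
    - [0,0,0]
    - [0,0,0]
    - [0,0,0]
    - [0,0,0]
    - [0,0,0]
    - [0,0,0]
    - [0,0,0]
  fingers: [-0.45,-0.45,-0.45,-0.45,-0.45,-0.45,-0.45,-0.45,-0.45,-0.45]

```text
time: 36.92
position: [0.5104, 0.1088, 0.3123]
tool_rot: [-1.571, 0.025, -0.027]
ft_force: [0.6, 0.4, -0.3]
grip_width: 0.279
```

Emit:
play_rows:
  translation:
    - [0,0,-5]
    - [0,0,-15]
    - [0,0,-20]
    - [0,0,-20]
    - [0,0,-20]
    - [0,0,-20]
    - [0,0,-20]
    - [0,0,-15]
    - [0,0,-8]
    - [0,0,0]
  turn:
    - [0,0,0]
    - [0,0,0]
    - [0,0,0]
    - [0,0,0]
    - [0,0,0]
    - [0,0,0]
    - [0,0,0]
    - [0,0,0]
    - [0,0,0]
    - [0,0,0]
  fingers: [-0.45,-0.45,-0.45,-0.45,-0.45,-0.45,-0.45,-0.45,-0.45,-0.45]

```text
time: 37.75
position: [0.5056, -0.0323, 0.3108]
tool_rot: [-1.57, 0.025, -0.025]
ft_force: [-0.2, 0.1, -0.4]
grip_width: 0.276
```

```bash
python3 - <<'E'
from h import *
s=ctrl.get_state();print(s["ft_force"].round(2),s["position"],s["time"])
im=ctrl.get_image("scene");cv2.imwrite("pics/u.png",im);cv2.imwrite("pics/uc.png",cv2.resize(im[225:375,420:570],None,fx=4,fy=4,interpolation=2))
cv2.imwrite("pics/u_top.png",ctrl.get_image("top"))
E
```

```text
[-0.22  0.05 -0.39] [ 0.5056297  -0.03230814  0.31083068] 37.75
```

View pics/u.png

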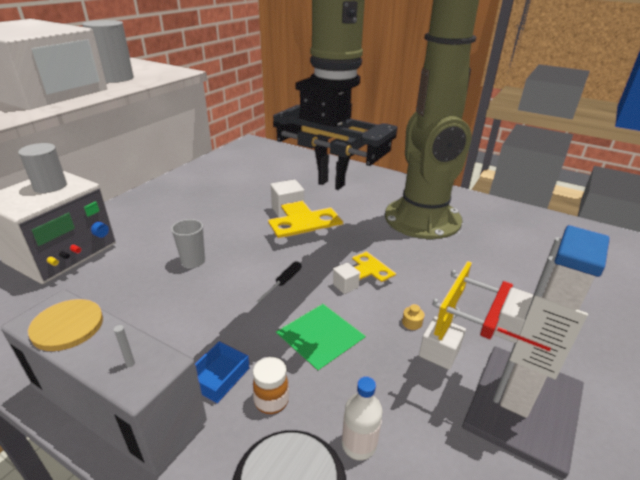

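View pics/uc.png

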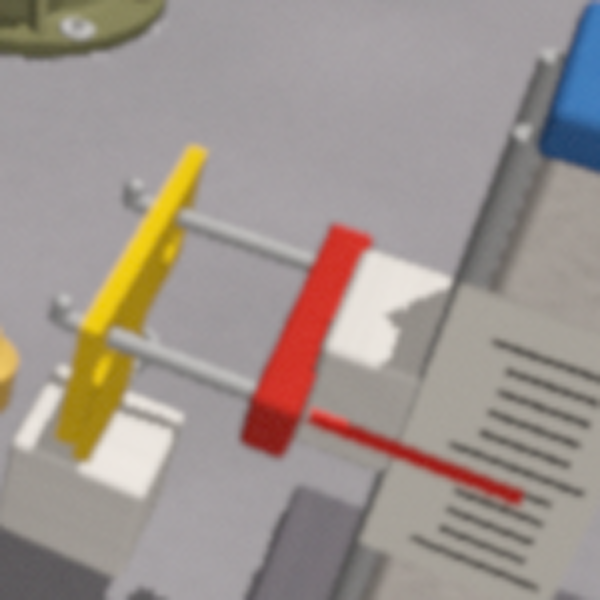

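View pics/u_top.png

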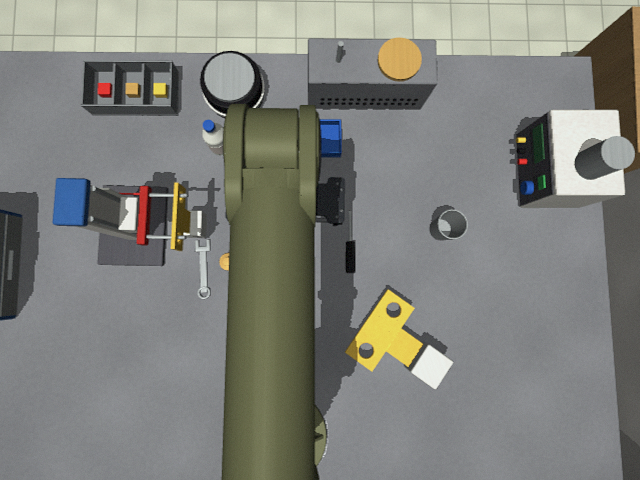

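The load hangs on both hooks, the pointer is steady at crop (520,495), and nothing else has moved. One idle call, then a last check and hand in.

Emit:
play_rows:
  translation:
    - [0,0,0]
    - [0,0,0]
    - [0,0,0]
    - [0,0,0]
    - [0,0,0]
    - [0,0,0]
    - [0,0,0]
    - [0,0,0]
    - [0,0,0]
    - [0,0,0]
  turn:
    - [0,0,0]
    - [0,0,0]
    - [0,0,0]
    - [0,0,0]
    - [0,0,0]
    - [0,0,0]
    - [0,0,0]
    - [0,0,0]
    - [0,0,0]
    - [0,0,0]
  fingers: [-0.45,-0.45,-0.45,-0.45,-0.45,-0.45,-0.45,-0.45,-0.45,-0.45]

```text
time: 38.68
position: [0.5057, -0.0311, 0.3111]
tool_rot: [-1.57, 0.023, -0.024]
ft_force: [-0.1, 0.9, -0.9]
grip_width: 0.274
```

```bash
python3 - <<'E'
from h import *
a=cv2.imread("pics/u.png").astype(int); b=ctrl.get_image("scene").astype(int)
print("max/mean diff balance area",abs(a-b)[225:420,420:600].max(),abs(a-b)[225:420,420:600].mean())
print(ctrl.get_state()["time"]); print(ctrl.close_job())
E
```

```text
max/mean diff balance area 18 0.8924216524216524
38.7333
the job is handed in; nothing more can be done
None
```

The middle-sized yellow-topped load is hanging free on both balance hooks, and I handed the job in at about 38.7 s.

**What I did:**
- I gripped the fallen load by its neck, turned it upright over the green mat, set it on its block and let go; the pictures showed it standing alone.
- I then took it by its top edge and threaded both holes onto the hooks. I lowered at about 12 mm/s until the tool carried roughly 0 N vertically, then opened the fingers slowly and backed away.

**Last checks:**
- Both hooks are through the plate, and the pointer did not move on release.
- Two pictures about 0.9 s apart show no visible change around the balance.
- In the last pictures the other things look to be where they were. The arm hid the mat, small load, jar and weight in the top view; they show unmoved in the scene view.

**Imperfections:**
- When setting it on the mat I pressed briefly with about 13 N, then eased off before opening.
- While easing the load onto the hooks, side forces reached about 4.5 N. I trimmed these to about 2 N before letting go.

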